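Clear the bench: rake the cut tabs into the tray and snap the tools into their clips

TASK

Clear the bench: hold the scraper and use it to rake the freshly cut steel tabs together into the open red tray, all wholly inside and without touching them with the gripper, for their edges are sharp. Then put the scraper, and (before or after) every punch or chisel lying about, away in the clip rack: each in the place of its own grip colour, tip or head pointing away from the robot, pressed down into both its clips until it snaps fully home. Leave the spray can and the roll of tape alone.

Things in the scene. Friction and masses are not known exactly. Their poses are not given: they have to be found in the camera images.
- punch_red: cold chisel with a red grip and a flat blade tip, loose, 0.2 to 0.45 kg; may be absent. Steel bar 16 mm in diameter along x, from -80 to +66 mm, then the tip to +95 mm. Square grip 22 x 22 mm, 60 mm long, round its middle; origin at the grip's centre on the bar's axis, 11 mm above the bench when lying. Starts lying on the bench, tip away from the robot.
- tip_red (a point): working end of punch_red, 95 mm along +x from its origin
- punch_yellow: centre punch with a yellow grip and a dark pointed tip, loose, 0.2 to 0.45 kg; may be absent. Steel bar 16 mm in diameter along x, from -80 to +66 mm, then the tip to +95 mm. Square grip 22 x 22 mm, 60 mm long, round its middle; origin at the grip's centre on the bar's axis, 11 mm above the bench when lying. Starts lying on the bench, tip away from the robot.
- tip_yellow (a point): working end of punch_yellow, 95 mm along +x from its origin
- punch_blue: pin punch with a blue grip and a thin pin tip, loose, 0.2 to 0.45 kg; may be absent. Steel bar 16 mm in diameter along x, from -80 to +66 mm, then the tip to +95 mm. Square grip 22 x 22 mm, 60 mm long, round its middle; origin at the grip's centre on the bar's axis, 11 mm above the bench when lying. Starts lying on the bench, tip away from the robot.
- tip_blue (a point): working end of punch_blue, 95 mm along +x from its origin
- punch_green: drift with a green grip and a blunt brass tip, loose, 0.2 to 0.45 kg; may be absent. Steel bar 16 mm in diameter along x, from -80 to +66 mm, then the tip to +95 mm. Square grip 22 x 22 mm, 60 mm long, round its middle; origin at the grip's centre on the bar's axis, 11 mm above the bench when lying. Starts lying on the bench, tip away from the robot.
- tip_green (a point): working end of punch_green, 95 mm along +x from its origin
- scraper: T-shaped bench scraper, loose, 0.34 kg. Bar 16 mm in diameter along x (-95 to +106 mm), black square grip 22 x 22 x 60 mm; origin at the grip's centre on the bar's axis, 11 mm up when lying. Straight head at the +x end: 160 mm wide (y), x 105 to 119 mm, 22 mm high, its lower edge on the bench when lying. Starts between tabs and punches, head toward the tabs.
- scraper_edge (a point): middle of the scraper head's flat pushing face, 119 mm along +x from the scraper's origin
- rack: grey clip rack screwed down, 135 (x) x 316 (y) mm, base 6 mm thick; origin at its underside's centre, +x away from the robot. Two rails along y at x = -48 and +48 mm, 14 mm wide, tops 40 mm up. Five places 64 mm apart along y, from +y: black, red, yellow, blue, green (coloured plates). Each is a pair of spring clips 12 mm wide, one on each rail, open upwards.
- clip_scraper (a point): the black place: where the scraper's origin lies when fully home, midway between its two clips, 48 mm up; axes as the rack's. Bars go straight down into both clips at once, grip between the rails. Clip lips stand 8 mm above the seated axis, flared above to 17 mm; snapping in or out takes roughly 10 to 20 N a pair; a seated bar rests on the rails.
- clip_red (a point): the red place: where the origin of punch_red lies when fully home, midway between its two clips, 48 mm above the bench; axes as the rack's; clips as for clip_scraper
- clip_yellow (a point): the yellow place: where the origin of punch_yellow lies when fully home, midway between its two clips, 48 mm above the bench; axes as the rack's; clips as for clip_scraper
- clip_blue (a point): the blue place: where the origin of punch_blue lies when fully home, midway between its two clips, 48 mm above the bench; axes as the rack's; clips as for clip_scraper
- clip_green (a point): the green place: where the origin of punch_green lies when fully home, midway between its two clips, 48 mm above the bench; axes as the rack's; clips as for clip_scraper
- tray: red open-fronted sheet-metal tray fixed on the bench. Origin at the middle of its open mouth, on the bench; +x points into the tray. Inside 122 mm deep (x) and 200 mm wide (y); walls 26 mm high, 4 mm thick at the back and sides, none at the mouth; the floor is flush, so tabs slide in without a step.
- tab1: freshly cut steel tab, 60 x 40 x 10 mm (x, y, z), 0.18 kg, with a drawn bolt hole; sharp edges. Origin at the centre of its underside. It starts lying flat in front of the tray's mouth.
- tab2: freshly cut steel tab, 60 x 40 x 10 mm (x, y, z), 0.18 kg, with a drawn bolt hole; sharp edges. Origin at the centre of its underside. It starts lying flat in front of the tray's mouth.
- tab3: freshly cut steel tab, 60 x 40 x 10 mm (x, y, z), 0.18 kg, with a drawn bolt hole; sharp edges. Origin at the centre of its underside. It starts lying flat in front of the tray's mouth.
- spray_can: bystander: upright spray can with a yellow label, 54 mm across, 165 mm tall; origin at the centre of its foot
- tape_roll: bystander: grey roll of tape lying flat, 100 mm across, 24 mm high; origin at the centre of its underside

How it is judged:
By the outcome, as a careful person would: the job done as asked, in the order asked, and still so for the second after the job is handed in, with the robot touching nothing.
Of punch_red, punch_yellow, punch_blue, punch_green only 3 to 4 are there at a start; the rules pass over those that are not, and their reading is None.
At some moment in a run one of tab1, tab2, tab3, scraper may be knocked a few centimetres aside while the robot is not near it.
Once in a run the grip may slacken for a moment while it holds something.
It also fails if it takes over 208 s, if anything falls off the work surface, if the arm or the gripper's body presses on something with over 40 N, if the wrist force passes 120 N, or if a joint passes its speed limit or range.

ROBOT

A 7-joint arm with a two-finger parallel gripper is mounted at the origin on the work surface. World frame = base frame: x ahead of the robot, y to its left, z up, the work surface at z = 0. Lengths are in m, angles in rad, forces in N, time in s.
With the tool pointing down it reaches from about 0.4 to 0.85 m from the base axis. Payload 10.4 kg.
Tool frame: the origin (TCP) lies on the centre line of the jaws, within the pads' length; the fingertips stand r.tip_extent ahead of it and the grasp point (between the pads) lies 8 mm behind it (r.tip_extent is the distance from the TCP to the fingertips, in m); z points along the fingers, y is the direction in which the jaws open and shut (so a half turn about z gives the same grasp; the last joint's range is limited). The gripper opens to 87 mm and grips with 3 to 60 N. Pads are 19 mm wide; open, the fingers measure 117 mm over their backs; the gripper's body (75 mm by 190 mm) begins 51 mm behind the grasp point.
Start: joints at [1.078, 0.332, -0.065, 1.46, 0.022, 1.35, -0.088], TCP at [0.283, -0.557, 0.234] pointing down, gripper open.
Joint ranges: [-2.6, 2.6], [-0.5, 2.12], [-1.47, 1.34], [0.16, 2.42], [-1.27, 4.41], [0.06, 2.06], [-2.6, 2.6]. Speed limits (rad/s): [2.22, 2.22, 2.79, 2.79, 3.14, 3.14, 3.14].

INTERFACE

Orientations are given as a unit quaternion [x, y, z, w].
In Python, from bench import r gives the robot as it stands.
- The arm moves only by the shell command python3 -m jog 'ROWS' [FORCE]. ROWS is JSON, a list of rows, each a list of 7 numbers: the shift along the tool's x, y, z in cm, then the turn, a rotation vector about the tool's x, y, z in rad, then the opening, from -1 (shut) to 1 (fully open). In form: [[tx, ty, tz, wx, wy, wz, jaw], ...]. A call has 1 to 20 rows; each row shifts and turns the commanded pose from where the row before left it, along the tool's axes as they then stand; what a row does not reach is not made up. A row lasts 1/8 s, in which the tool goes at most 62.5 mm and 10.7 degrees, less where a joint would pass 70% of its speed; a pose out of reach is approached as far as the arm can. A call with a gripper value outside its range is refused whole. The fingers move at their own pace and stop on an object; FORCE is the grip in N (left out, the last holds). Time passes only in rows, so rows that do not move let the fingers close. It gives the time, the measured TCP pose, the force and the opening at its end, in the units of the state.
- r.read_state(): the state, without advancing time (a new reading comes with each control period).
- r.camera(name): name is "side" or "top"; returns a dict with "frame" (384x512x3 uint8, red, green, blue), "fx", "fy", "cx", "cy" (pixels), "camera_from_world" (4x4, takes a point from world to camera coordinates). Camera axes: x right, y down, z forward; pixel columns grow to the right and rows downward; lengths in m; the calibration is good to about 2 mm. A picture is of the moment at which its call begins. There is no depth.
- r.close_job(): hands the job in, once; it reports no verdict.
Trained networks look in a picture, given as the dict that the camera call returned (one of the last four; its "shot" number tells which), for a name from the list of things; names that differ only in an ending like _2 or _b are one class to them, and where a whole thing is asked for, a point or a joint stands for the part that bears it (a point fixed in the world has none). Each returns a list of dicts, best first, with "score" (0 to 1); they miss things now and then, are a little off and sometimes report something else, mostly with a low value. They report only what shows in the picture. A call takes as long as a camera call.
- r.search_frame(picture, thing): "rect" ([left, top, right, bottom] in pixels, round what is visible of it).
The state is a dict: "time": time; "joint_positions": joint angles; "joint_vel": joint speeds; "joint_torque": joint torques, N m; "ee_pos": TCP position; "eef_rot": TCP orientation; "ft_force": force on the tool from outside, world axes, zero at the start; "torque": the same for the moment, N m; "width": finger opening in m.
Only numpy, scipy, OpenCV 4.12 (cv2) and the standard library are available. Lean on these libraries where they do the work, as an engineer would, in place of code of your own. Each camera call takes 0.05 s, during which the arm holds its last target.

## Working session

There is one attempt and no reset: what is moved stays moved. The work goes in short steps, Python scripts to look and compute and a shell command to move; the robot and the scene stay as the last step left them, time stands still between calls to the robot, and variables do not carry over. Pictures are saved under pics/ and viewed, and the job is handed in when it is done.

```bash
ls; mkdir -p pics; python3 - <<'E'
from bench import r
import cv2,json
print(r.tip_extent); s=r.read_state(); print(s)
for n in("top","side"):
    c=r.camera(n); cv2.imwrite(f"pics/{n}0.png",c["frame"][:,:,::-1]); print(n,c["fx"],c["fy"],c["cx"],c["cy"],c["camera_from_world"])
    for t in ["punch_red","punch_yellow","punch_blue","punch_green","scraper","rack","tray","tab1","spray_can","tape_roll"]:
        print(t,[(d["score"],d["rect"]) for d in r.search_frame(c,t)][:4])
E
```

```text
pics
0.011
{'time': 0.0, 'joint_positions': array([ 1.07842112,  0.33288236, -0.06467155,  1.46097401,  0.02156384,
        1.34990081, -0.08854312]), 'joint_vel': array([-1.25681206e-03,  3.59722895e-04, -2.43736342e-04,  3.73516921e-04,
        1.38537880e-04,  3.17781035e-04, -9.41337617e-06]), 'joint_torque': array([-5.19335674e-05, -6.23254251e+01,  2.41663295e-02, -3.89896238e+01,
       -6.14286494e-02,  3.98886530e-02,  1.67861240e-04]), 'ee_pos': array([ 0.28274272, -0.55695253,  0.2327317 ]), 'eef_rot': array([ 9.72546792e-01,  2.32706244e-01, -1.92242475e-04, -7.09877255e-04]), 'ft_force': array([-0.62322012, -0.39803869, -0.01338107]), 'torque': array([0.03792815, 0.02469281, 0.02366028]), 'width': 0.08698077705583485}
top 471.0864977489866 471.0864977489866 260.66045651657873 190.77279076993148 [[-0.02074493 -0.99969617 -0.01331234 -0.01053569]
 [-0.98404649  0.02276984 -0.17644838  0.53493239]
 [ 0.17669789  0.00943955 -0.98421987  1.24411272]
 [ 0.          0.          0.          1.        ]]
punch_red [(0.64, [374.8, 170.4, 389.3, 235.9]), (0.56, [216.6, 205.6, 297.4
[... 1066 characters left out ...]
33.0, 306.7, 141.8])]
punch_blue [(0.55, [252.7, 167.7, 297.4, 174.3]), (0.4, [264.7, 132.1, 306.7, 142.3])]
punch_green [(0.53, [264.1, 128.2, 308.0, 140.9]), (0.51, [259.9, 150.4, 308.0, 167.8])]
scraper [(0.94, [253.1, 188.0, 305.6, 241.0])]
rack [(0.98, [182.2, 156.8, 237.9, 235.2])]
tray [(0.81, [207.1, 291.7, 296.9, 350.7]), (0.52, [184.9, 159.7, 238.3, 234.2])]
tab1 [(0.77, [281.1, 271.5, 295.0, 291.8]), (0.74, [235.1, 260.1, 254.8, 282.0]), (0.74, [256.6, 254.3, 281.5, 272.3])]
spray_can [(0.83, [219.8, 94.8, 236.6, 140.2]), (0.6, [185.2, 159.3, 236.2, 237.0]), (0.38, [237.0, 257.4, 254.9, 282.2])]
tape_roll [(0.68, [237.0, 259.3, 255.4, 280.7]), (0.62, [162.3, 249.8, 194.7, 286.3])]
```

```bash
python3 - <<'E'
import cv2
a=cv2.imread("pics/top0.png"); cv2.imwrite("pics/top0z.png",cv2.resize(a[95:295,60:430],None,fx=2.16,fy=2.16,interpolation=cv2.INTER_CUBIC))
a=cv2.imread("pics/side0.png"); cv2.imwrite("pics/side0z.png",cv2.resize(a[90:360,150:350],None,fx=2.2,fy=2.2,interpolation=cv2.INTER_CUBIC))
E
```

```text
(no output)
```

View pics/top0z.png

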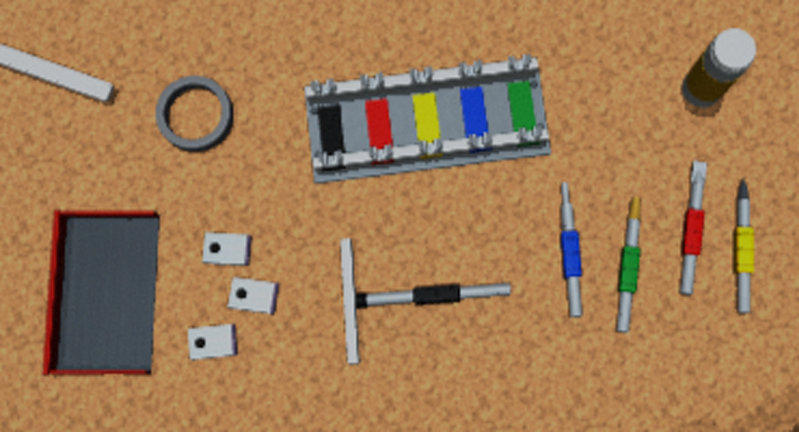

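View pics/side0z.png

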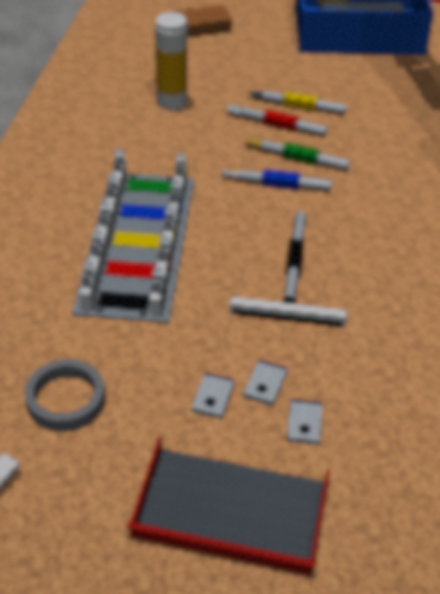

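All four punches are present. In the zoomed top view (offset 60,95, scale 2.16) the tray is on the left and the three tabs are at about (227,248), (253,296) and (212,342). The scraper head is at x≈350, pointing at the tabs. The rack is at about (430,120) and the punches lie to the right. Next I'll measure poses.

```bash
cat > h.py <<'E'
from bench import r
import cv2,numpy as np
from scipy.spatial.transform import Rotation as R
def ray(c,u,v):
    M=c["camera_from_world"];Rm=M[:3,:3];o=-Rm.T@M[:3,3]
    return o,Rm.T@np.array([(u-c["cx"])/c["fx"],(v-c["cy"])/c["fy"],1.])
def px2w(c,u,v,z):
    o,d=ray(c,u,v);return o+d*(z-o[2])/d[2]
def w2px(c,p):
    M=np.array(c["camera_from_world"]);q=M[:3,:3]@np.asarray(p,float)+M[:3,3]
    return np.array([c["fx"]*q[0]/q[2]+c["cx"],c["fy"]*q[1]/q[2]+c["cy"]])
def cam(n):
    c=r.camera(n);c["camera_from_world"]=np.array(c["camera_from_world"]);return c
def save(c,f,box=None,k=2,draw=()):
    a=c["frame"][:,:,::-1].copy()
    if box: x0,y0,x1,y1=box
    else: x0,y0,x1,y1=0,0,512,384;k=1.5
    b=cv2.resize(a[y0:y1,x0:x1],None,fx=k,fy=k,interpolation=cv2.INTER_CUBIC)
    for poly in draw:
        pts=np.array([(w2px(c,p)-[x0-.5,y0-.5])*k-.5 for p in poly])
        cv2.polylines(b,[np.round(pts*8).astype(int)],False,(255,0,255),1,cv2.LINE_AA,3)
    cv2.imwrite(f,b)
def state():
    s=r.read_state();x=R.from_quat(s["eef_rot"]).as_matrix()
    psi=np.degrees(np.arctan2(x[1,0],x[0,0]))
    print("t %.2f tcp %s psi %.2f tilt(z) %s F %s w %.4f"%(s["time"],s["ee_pos"].round(4),psi,x[:,2].round(4),np.round(s["ft_force"],1),s["width"]))
    return s,x,psi
def go(x,y,z,psi):
    """print turn and tool-frame shift (cm) for target; turn-first convention"""
    s,X,p=state()
    d=np.array([x,y,z])-s["ee_pos"]
    T=R.from_euler('z',psi,degrees=True).as_matrix()@np.diag([1,-1,-1.])
    w=R.from_matrix(X.T@T).as_rotvec()
    print("turn",w.round(4),"shift after turn cm",(T.T@d*100).round(2),"shift before turn",(X.T@d*100).round(2),"joints",s["joint_positions"].round(2))
E
cat > m.py <<'E'
from h import *
import sys
def blob(c,lo,hi,box,extra=None):
    h=cv2.cvtColor(c["frame"],cv2.COLOR_RGB2HSV)
    m=cv2.inRange(h,np.array(lo),np.array(hi))
    k=np.zeros_like(m);x0,y0,x1,y1=box;k[y0:y1,x0:x1]=m[y0:y1,x0:x1]
    n,l,st,ce=cv2.connectedComponentsWithStats(k)
    if n<2:return None
    i=1+np.argmax(st[1:,4]);return ce[i],st[i],l==i
C={"red":((0,170,60),(6,255,255)),"yellow":((24,170,100),(34,255,255)),"blue":((105,130,60),(125,255,255)),"green":((45,100,40),(75,255,255))}
E
python3 - <<'E'
from m import *
t=cam("top");s=cam("side")
for n,(lo,hi) in C.items():
    a=blob(t,lo,hi,(310,160,430,265));b=blob(s,lo,hi,(245,120,315,180))
    print(n,a[0],a[1][4],px2w(t,*a[0],.0175).round(4), b[0] if b else None, b and b[1][4], px2w(s,*b[0],.0175).round(4) if b else None)
    b=blob(t,lo,hi,(200,110,320,185)); print("  plate",b[0],b[1][4],px2w(t,*b[0],.008).round(4))
E
```

```text
red [380.84146341 201.85365854] 164 [ 0.5009 -0.356   0.0175] [276.81176471 143.92941176] 85 [ 0.5005 -0.3482  0.0175]
  plate [234.9468599  151.74396135] 207 [0.6572 0.0496 0.008 ]
yellow [404.98611111 210.20833333] 144 [ 0.4759 -0.4212  0.0175] [285.81818182 134.6       ] 55 [ 0.4762 -0.4167  0.0175]
  plate [256.98139535 148.77209302] 215 [ 0.6645 -0.0139  0.008 ]
blue [324.01226994 212.0797546 ] 163 [ 0.4757 -0.1967  0.0175] [277.17391304 170.93478261] 92 [ 0.4747 -0.189   0.0175]
  plate [278.9  146.05] 240 [ 0.671 -0.077  0.008]
green [351.07831325 219.30120482] 166 [ 0.4539 -0.2707  0.0175] [285.88095238 159.10714286] 84 [ 0.4545 -0.263   0.0175]
  plate [300.9623431  143.28451883] 239 [ 0.6777 -0.1406  0.008 ]
```

```bash
cat >> m.py <<'E'
from scipy.optimize import minimize
S=8
def box(x0,x1,y0,y1,z0,z1): return np.array([[a,b,c] for a in(x0,x1) for b in(y0,y1) for c in(z0,z1)])
def cyl(x0,x1,rad,z,n=10):
    t=np.arange(n)*2*np.pi/n;return np.array([[x,rad*np.cos(a),z+rad*np.sin(a)] for x in(x0,x1) for a in t])
PUNCH=[cyl(-.08,.066,.008,.011),box(-.03,.03,-.011,.011,0,.022),cyl(.066,.095,.004,.011)]
SCR=[cyl(-.095,.106,.008,.011),box(-.03,.03,-.011,.011,0,.022),box(.105,.119,-.08,.08,0,.022)]
TAB=[box(-.03,.03,-.02,.02,0,.01)]
def place(P,q,z=0):
    c,s=np.cos(q[2]),np.sin(q[2]);return [p@np.array([[c,s,0],[-s,c,0],[0,0,1]])+[q[0],q[1],z] for p in P]
def sil(c,P,win):
    x0,y0,x1,y1=win;k=4
    m=np.zeros(((y1-y0)*k,(x1-x0)*k),np.uint8)
    for p in P:
        q=np.array([w2px(c,a) for a in p]);q=(q-[x0-.5,y0-.5])*k-.5
        h=cv2.convexHull(np.round(q*16).astype(np.int32)); cv2.fillConvexPoly(m,h,255,cv2.LINE_AA,4)
    return cv2.resize(m,(x1-x0,y1-y0),interpolation=cv2.INTER_AREA)/255.
def notwood(c,win):
    x0,y0,x1,y1=win
    f=c["frame"][y0:y1,x0:x1].astype(float)/255
    h=cv2.cvtColor(c["frame"],cv2.COLOR_RGB2HSV)[y0:y1,x0:x1].astype(int)
    wood=(h[...,0]>=7)&(h[...,0]<=21)&(h[...,1]>90)
    return 1.-wood
def fit(P,q0,cams,pad=12,z=0,both=True):
    W=[];
    for c in cams:
        a=np.vstack([[w2px(c,v) for v in p] for p in place(P,q0,z)])
        lo=np.maximum(a.min(0).astype(int)-pad,0);hi=np.minimum(a.max(0).astype(int)+pad,[512,384])
        win=(*lo,*hi);W.append((c,win,notwood(c,win)))
    sc=np.array([.004,.004,.04])
    def f(u):
        q=q0+u*sc;e=0
        for c,win,m in W: e+=np.abs(sil(c,place(P,q,z),win)-m).sum()
        return e
    best=None
    for st in ([0,0,0],[1,1,1],[-1,-1,-1],[1,-1,0]):
        o=minimize(f,np.array(st,float),method="Nelder-Mead",options=dict(xatol=.01,fatol=.05,initial_simplex=np.array(st)+np.array([[0,0,0],[2,0,0],[0,2,0],[0,0,2.]])))
        if best is None or o.fun<best.fun:best=o
    return q0+best.x*sc,best.fun,[m.sum() for _,_,m in W]
E
python3 - <<'E'
from m import *
t=cam("top");s=cam("side")
q={}
for n,q0 in dict(red=(.501,-.356,-.05),yellow=(.476,-.421,0),blue=(.476,-.197,.08),green=(.454,-.27,-.08)).items():
    a=fit(PUNCH,np.array(q0),[t],6);b=fit(PUNCH,np.array(q0),[s],4)
    print(n,a[0].round(4),round(a[1]),b[0].round(4),round(b[1]))
    q[n]=a[0]
# scraper, tabs
z=lambda u,v:(60+u/2.16,95+v/2.16)
p=px2w(t,*z(437,294),.022);h=px2w(t,*z(350,300),.022);print(p,h)
q0=np.array([p[0],p[1],np.arctan2(h[1]-p[1],h[0]-p[0])])
for cs in([t],[s]): a=fit(SCR,q0,cs,6);print("scr",a[0].round(4),a[1:])
q["scr"]=a[0]
for i,(u,v) in enumerate([(227,248),(253,296),(212,342)]):
    p=px2w(t,*z(u,v),.01)
    for cs in([t],[s]): a=fit(TAB,np.array([p[0],p[1],1.5]),cs,5);print("tab",a[0].round(4),a[1:])
E
```

```text
red [ 0.5005 -0.3557 -0.1689] 92 [ 0.5012 -0.3564 -0.1548] 211
yellow [ 0.4764 -0.4201 -0.0516] 84 [ 0.4749 -0.4201 -0.0651] 181
blue [ 0.4759 -0.1971  0.0467] 41 [ 0.4747 -0.1982  0.041 ] 134
green [ 0.454  -0.271  -0.1558] 74 [ 0.4523 -0.2709 -0.1588] 149
[ 0.42619202 -0.02423393  0.022     ] [0.42097574 0.08685765 0.022     ]
scr [ 0.4279 -0.0223  1.6258] (np.float64(104.89019607843137), [np.float64(796.0)])
scr [ 0.4277 -0.0252  1.6265] (np.float64(124.43137254901961), [np.float64(622.0)])
tab [0.4934 0.2504 1.5488] (np.float64(19.454901960784312), [np.float64(326.0)])
tab [0.4935 0.2507 1.4754] (np.float64(22.462745098039214), [np.float64(296.0)])
tab [0.4321 0.2151 1.4061] (np.float64(20.56862745098039), [np.float64(330.0)])
tab [0.4316 0.2155 1.4025] (np.float64(50.90588235294118), [np.float64(313.0)])
tab [0.3736 0.2671 1.6596] (np.float64(18.772549019607844), [np.float64(339.0)])
tab [0.3734 0.2674 1.6178] (np.float64(56.72156862745098), [np.float64(342.0)])
```

```bash
cat >> m.py <<'E'
RACK=[box(-.0675,.0675,-.158,.158,0,.006)]+[box(x-.007,x+.007,-.158,.158,0,.04) for x in(-.048,.048)]
def rect(x0,x1,y0,y1,z): return np.array([[x0,y0,z],[x1,y0,z],[x1,y1,z],[x0,y1,z],[x0,y0,z]])
E
python3 - <<'E'
from m import *
t=cam("top");s=cam("side")
for cs in([t],[s]): a=fit(RACK,np.array([.6642,-.0137,.107]),cs,6);print("rack",a[0].round(4),a[1:])
q=a[0]=(fit(RACK,np.array([.6642,-.0137,.107]),[t],6)[0]) if 0 else fit(RACK,np.array([.6642,-.0137,.107]),[t,s],6)[0]
print(q)
L=[rect(-.0675,.0675,-.158,.158,.006)]+[rect(x-.007,x+.007,-.158,.158,.04) for x in(-.048,.048)]+[np.array([[-.048,y,.04],[.048,y,.04]]) for y in (.128,.064,0,-.064,-.128)]
save(t,"pics/rt.png",(190,105,330,195),5.6,place(L,q));save(s,"pics/rs.png",(170,145,260,245),5.9,place(L,q))
for n,c,b,k in(("t",t,(60,180,200,280),5.7),("s",s,(190,240,310,360),4.9)): save(c,f"pics/tray{n}.png",b,k)
E
```

```text
rack [ 0.6625 -0.0139  0.1053] (np.float64(178.76078431372548), [np.float64(5096.0)])
rack [ 0.6622 -0.0141  0.1074] (np.float64(103.19607843137254), [np.float64(2933.0)])Traceback (most recent call last):
  File "<stdin>", line 4, in <module>
TypeError: 'tuple' object does not support item assignment
```

```bash
python3 - <<'E'
from m import *
t=cam("top");s=cam("side")
q=(.6623,-.014,.1063)
L=[rect(-.0675,.0675,-.158,.158,.006)]+[rect(x-.007,x+.007,-.158,.158,.04) for x in(-.048,.048)]+[np.array([[-.048,y,.04],[.048,y,.04]]) for y in (.128,.064,0,-.064,-.128)]
save(t,"pics/rt.png",(190,105,330,195),5.6,place(L,q))
TR=[box(0,.126,-.104,-.1,0,.026),box(0,.126,.1,.104,0,.026),box(.122,.126,-.104,.104,0,.026),box(0,.126,-.104,.104,0,.0005)]
p=px2w(t,60+155/2.16,95+292/2.16,0)
for cs in([t],[s]): a=fit(TR,np.array([p[0],p[1],1.6]),cs,6);print("tray",a[0].round(4),a[1:])
q=fit(TR,np.array([p[0],p[1],1.6]),[t,s],6)[0]
L=[rect(0,.122,-.1,.1,0),rect(0,.126,-.104,.104,.026)]
for n,c,b,k in(("t",t,(60,180,200,280),5.7),("s",s,(190,240,310,360),4.9)): save(c,f"pics/tray{n}.png",b,k,place(L,q))
E
```

```text
tray [0.4391 0.3459 1.5434] (np.float64(122.5372549019608), [np.float64(3726.0)])
tray [0.4384 0.3436 1.5509] (np.float64(345.7647058823529), [np.float64(3615.0)])
```

View pics/rt.png

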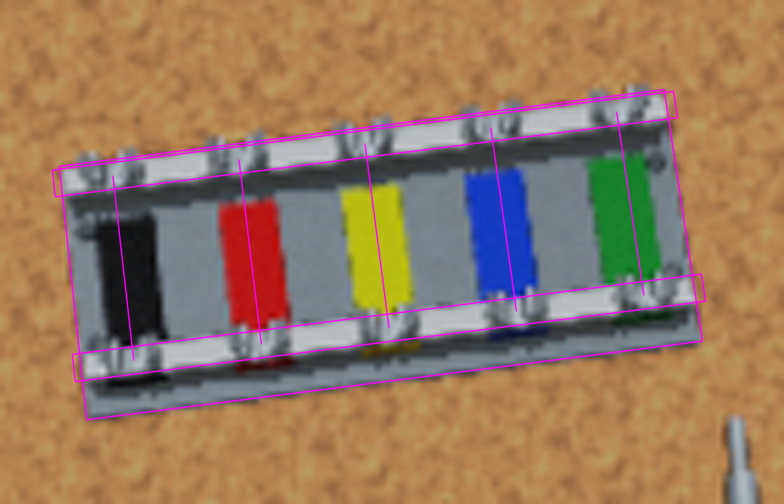

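View pics/trayt.png

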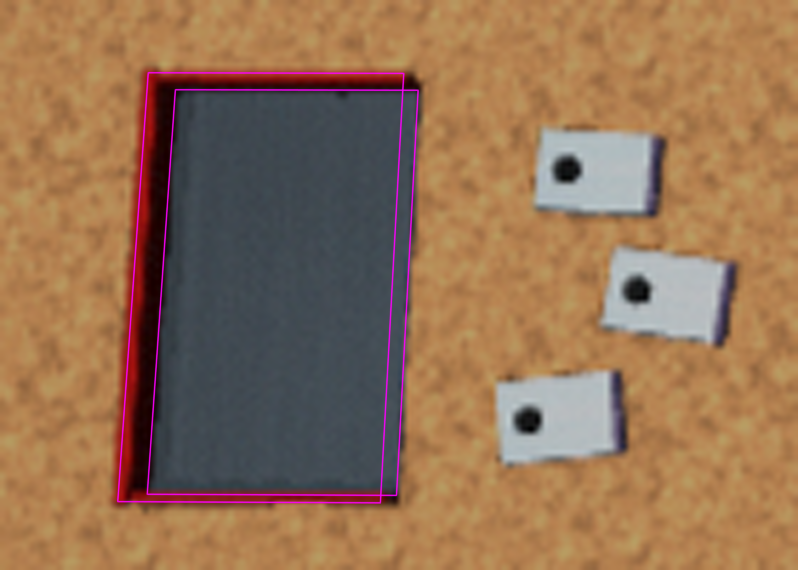

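```bash
python3 -c "
from h import *
go(.4278,-.0235,.12,93.2)"
```

```text
t 1.50 tcp [ 0.283  -0.5573  0.2336] psi 26.92 tilt(z) [ 0.e+00 -1.e-04 -1.e+00] F [0.3 0.3 0.4] w 0.0870
turn [ 1.0000e-04  0.0000e+00 -1.1568e+00] shift after turn cm [52.49 17.44 11.36] shift before turn [ 37.08 -41.04  11.35] joints [ 1.08  0.33 -0.06  1.46  0.02  1.35 -0.09]
```

```bash
python3 -m jog '[[3.1,-3.4,0.8,0,0,0,1],[3.1,-3.4,0.8,0,0,0,1],[3.1,-3.4,0.8,0,0,0,1],[3.1,-3.4,0.8,0,0,0,1],[3.1,-3.4,0.8,0,0,0,1],[3.1,-3.4,0.8,0,0,0,1],[3.1,-3.4,0.8,0,0,0,1],[3.1,-3.4,0.8,0,0,0,1],[3.1,-3.4,0.8,0,0,0,1],[3.1,-3.4,0.8,0,0,0,1],[3.1,-3.4,0.8,0,0,0,1],[3.1,-3.4,0.8,0,0,0,1]]' 40
python3 -m jog '[[0,0,0,0,0,-0.165,1],[0,0,0,0,0,-0.165,1],[0,0,0,0,0,-0.165,1],[0,0,0,0,0,-0.165,1],[0,0,0,0,0,-0.165,1],[0,0,0,0,0,-0.165,1],[0,0,0,0,0,-0.165,1],[0,0,0,0,0,0,1],[0,0,0,0,0,0,1]]'
python3 -c "
from h import *
go(.4278,-.0235,.012,93.2)"
```

```text
time: 3.0
ee_pos: [0.4303, -0.0237, 0.1376]
eef_rot: [0.973, 0.233, 0.0, 0.0]
ft_force: [1.5, -0.4, -0.2]
width: 0.087
time: 4.12
ee_pos: [0.43, -0.0251, 0.1376]
eef_rot: [0.689, 0.725, 0.0, 0.0]
ft_force: [-0.6, -0.7, 0.5]
width: 0.087
t 4.12 tcp [ 0.43   -0.0251  0.1376] psi 92.88 tilt(z) [ 2.e-04 -1.e-04 -1.e+00] F [-0.6 -0.7  0.5] w 0.0870
turn [ 0.0002  0.0002 -0.0056] shift after turn cm [ 0.17 -0.21 12.56] shift before turn [ 0.17 -0.21 12.56] joints [ 0.55  0.02 -0.6   2.04  0.01  1.09  0.  ]
```

```bash
python3 -c "
from m import *
s=cam('side');print(fit(SCR,np.array([.4278,-.0235,1.626]),[s],6))
save(s,'pics/a1.png')"
```

```text
(array([ 0.42785184, -0.02515553,  1.62647181]), np.float64(126.59607843137253), [np.float64(619.0)])
```

View pics/a1.png

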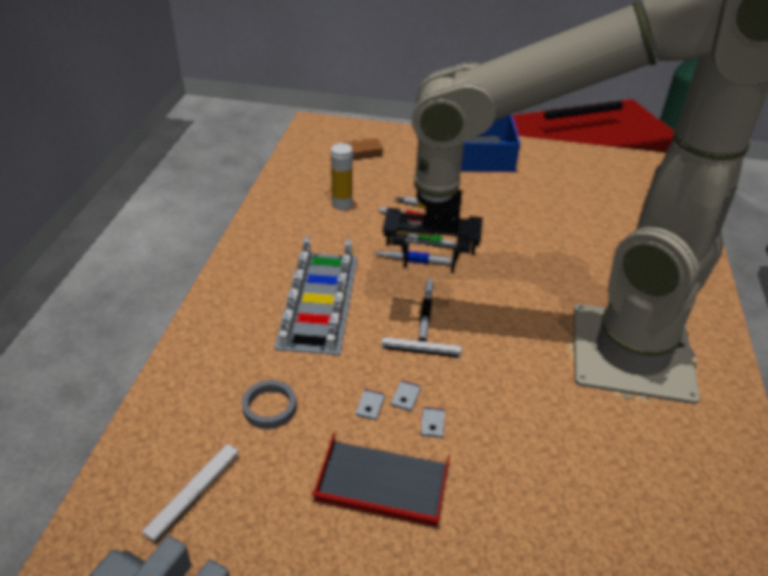

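The scraper hasn't moved; its grip is at about (428,300) and the gripper hovers over it. Descend and grip.

```bash
python3 -m jog '[[0.2,-0.2,2.5,0,0,-0.006,1],[0,0,2.5,0,0,0,1],[0,0,2.5,0,0,0,1],[0,0,2.5,0,0,0,1],[0,0,1.5,0,0,0,1],[0,0,1,0,0,0,1],[0,0,0,0,0,0,1],[0,0,0,0,0,0,-1],[0,0,0,0,0,0,-1],[0,0,0,0,0,0,-1],[0,0,0,0,0,0,-1],[0,0,0,0,0,0,-1],[0,0,0,0,0,0,-1]]' 50
python3 -c "
from h import *
go(.4335,.06,.0125,90)"
```

```text
time: 5.8
ee_pos: [0.4279, -0.0232, 0.0126]
eef_rot: [0.686, 0.728, -0.0, 0.0]
ft_force: [-0.6, 0.0, 0.5]
width: 0.0345
t 5.80 tcp [ 0.4279 -0.0232  0.0126] psi 93.44 tilt(z) [ 1.e-04 -1.e-04 -1.e+00] F [-0.6  0.   0.5] w 0.0345
turn [0.0001 0.0001 0.06  ] shift after turn cm [8.32 0.56 0.01] shift before turn [8.27 1.06 0.01] joints [ 0.5   0.23 -0.59  2.15  0.17  0.81 -0.13]
```

```bash
python3 -m jog '[[0,0,0,0,0,0,-1],[0,0,0,0,0,0,-1],[0,0,0,0,0,0,-1],[0,0,0,0,0,0,-1]]'
python3 -m jog '[[0,0,-0.1,0,0,0.03,-1],[0.5,0.3,0,0,0,0.03,-1],[1.1,0.2,0,0,0,0,-1],[1.1,0,0,0,0,0,-1],[1.1,0,0,0,0,0,-1],[1.1,0,0,0,0,0,-1],[1.1,0,0,0,0,0,-1],[0,0,0,0,0,0,-1]]'
python3 -c "
from m import *
go(.4335,.06,.0125,90)
s=cam('side');print(fit(SCR,np.array([.43,.043,1.57]),[s],5))
save(s,'pics/a2.png',(190,180,330,360),3.3); t=cam('top');save(t,'pics/a2t.png',(60,160,330,290),2.9)"
```

```text
time: 6.3
ee_pos: [0.4279, -0.0232, 0.0125]
eef_rot: [0.686, 0.728, 0.0, 0.0]
ft_force: [-0.3, -0.0, -0.8]
width: 0.0217
time: 7.3
ee_pos: [0.4327, 0.0379, 0.0136]
eef_rot: [0.707, 0.708, 0.0, -0.0]
ft_force: [-0.2, -0.6, -3.1]
width: 0.0221
t 7.30 tcp [0.4327 0.0379 0.0136] psi 90.09 tilt(z) [ 2.e-04  2.e-04 -1.e+00] F [-0.2 -0.6 -3.1] w 0.0221
turn [ 0.0002 -0.0002  0.0017] shift after turn cm [2.21 0.08 0.11] shift before turn [2.21 0.08 0.11] joints [ 0.39  0.24 -0.62  2.13  0.19  0.82 -0.35]
(array([0.43114998, 0.03540075, 1.55490586]), np.float64(823.8666666666667), [np.float64(1460.0)])
```

View pics/a2.png

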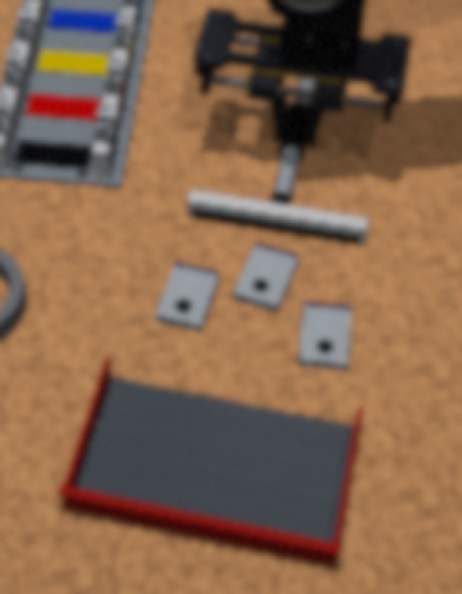

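View pics/a2t.png

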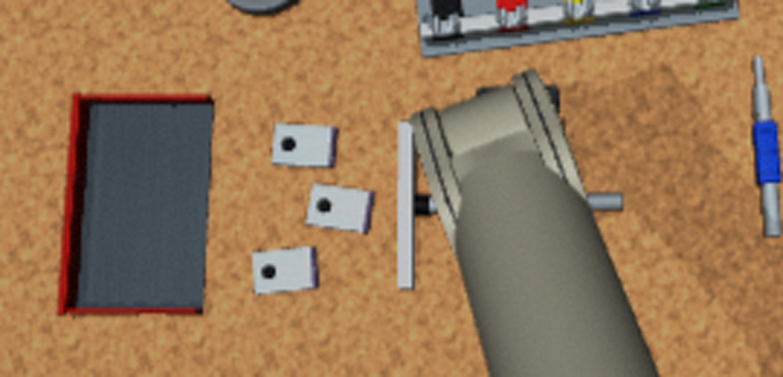

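```bash
python3 -m jog '[[1,-0.15,0.05,0,0,0,-1],[1,-0.15,0,0,0,0,-1],[1,0,0,0,0,0,-1],[1,0,0,0,0,0,-1],[1,0,0,0,0,0,-1],[1,0,0,0,0,0,-1],[1,0,0,0,0,0,-1],[1,0,0,0,0,0,-1],[1,0,0,0,0,0,-1],[1,0,0,0,0,0,-1],[1,0,0,0,0,0,-1],[1,0,0,0,0,0,-1],[1,0,0,0,0,0,-1],[1,0,0,0,0,0,-1]]'
python3 -c "
from m import *
go(.4345,.26,.013,89)
t=cam('top');save(t,'pics/a3t.png',(60,160,330,290),2.9)"
```

```text
time: 9.15
ee_pos: [0.4296, 0.1775, 0.013]
eef_rot: [0.707, 0.707, -0.0, 0.0]
ft_force: [-0.3, -4.0, -3.8]
width: 0.0217
t 9.15 tcp [0.4296 0.1775 0.013 ] psi 90.00 tilt(z) [-1.e-04 -1.e-04 -1.e+00] F [-0.3 -4.  -3.8] w 0.0217
turn [-0.0001  0.0001  0.0174] shift after turn cm [ 8.26  0.34 -0.  ] shift before turn [ 8.25  0.49 -0.  ] joints [ 0.13  0.32 -0.68  2.06  0.27  0.85 -0.7 ]
```

View pics/a3t.png

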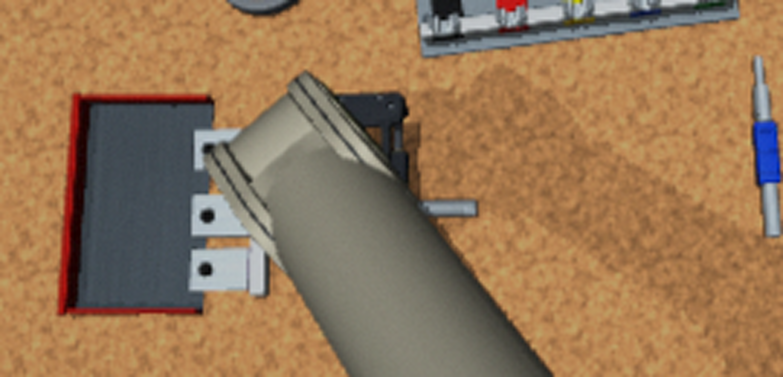

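```bash
python3 -m jog '[[1,0.1,0,0,0,0,-1],[1,0.1,0,0,0,0,-1],[1,0.1,0,0,0,0,-1],[1,0.1,0,0,0,0,-1],[1,0.1,0,0,0,0,-1],[1,0,0,0,0,0,-1],[1,0,0,0,0,0,-1],[0.8,0,0,0,0,0,-1],[0.5,0,0,0,0,0,-1],[0,0,0,0,0,0,-1],[-1,0,0,0,0,0,-1],[-2,0,0,0,0,0,-1],[-2,0,0,0,0,0,-1],[-2,0,0,0,0,0,-1],[-2,0,0,0,0,0,-1],[-2,0,0,0,0,0,-1],[-2,0,0,0,0,0,-1],[-2,0,0,0,0,0,-1],[0,0,0,0,0,0,-1]]'
python3 -c "
from m import *
go(.4345,.12,.013,90)
t=cam('top');save(t,'pics/a4t.png',(60,160,330,290),2.9)
t=cam('side');save(t,'pics/a4s.png',(190,180,330,360),3.3)"
```

```text
time: 11.58
ee_pos: [0.4347, 0.1079, 0.013]
eef_rot: [0.708, 0.706, -0.0, 0.0]
ft_force: [0.6, -0.2, -2.8]
width: 0.0219
t 11.57 tcp [0.4347 0.1079 0.013 ] psi 89.83 tilt(z) [ 3.e-04 -8.e-04 -1.e+00] F [ 0.6 -0.2 -2.8] w 0.0219
turn [ 0.0003  0.0008 -0.0031] shift after turn cm [ 1.21 -0.02  0.  ] shift before turn [ 1.21 -0.03  0.  ] joints [ 0.26  0.28 -0.66  2.1   0.23  0.83 -0.54]
```

View pics/a4t.png

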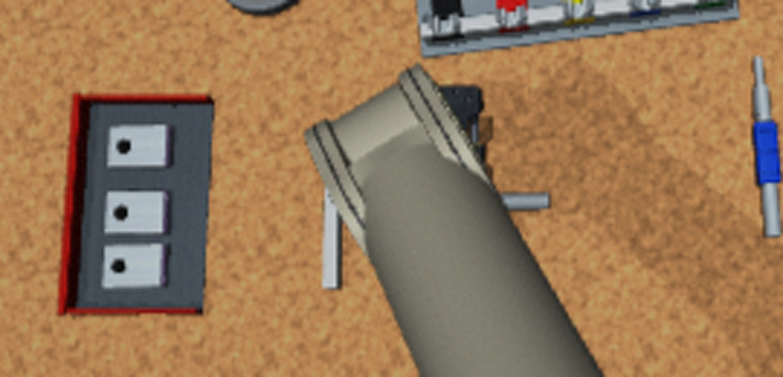

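View pics/a4s.png

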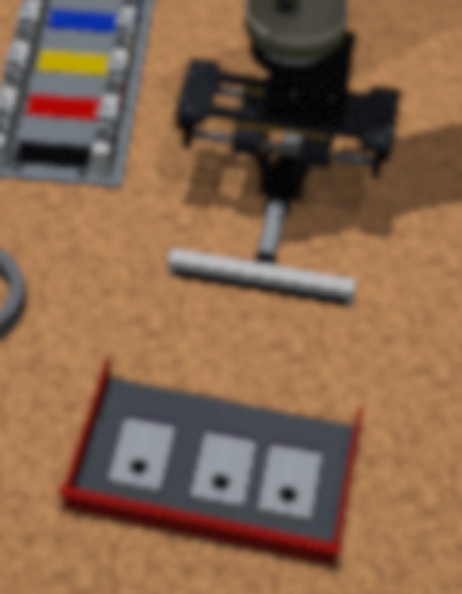

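```bash
python3 -m jog '[[0,0,-1,0,0,0,-1],[0,0,-2.5,0,0,0,-1],[0,0,-3,0,0,0,-1],[0,0,-3,0,0,0,-1],[0,0,-3,0,0,0,-1],[0,3,-1.5,0,0,0,-1],[0,3,0,0,0,0,-1],[0,3,0,0,0,0,-1],[0,3,0,0,0,0,-1],[0,3,0,0,0,0,-1],[0,3,0,0,0,0,-1],[0,2.5,0,0,0,0,-1]]' 60
python3 -m jog '[[0,0,0,0,0,0.16,-1],[0,0,0,0,0,0.16,-1],[0,0,0,0,0,0.16,-1],[0,0,0,0,0,0.16,-1],[0,0,0,0,0,0.16,-1],[0,0,0,0,0,0.16,-1],[0,0,0,0,0,0.16,-1],[0,0,0,0,0,0.16,-1],[0,0,0,0,0,0.16,-1],[0,0,0,0,0,0,-1],[0,0,0,0,0,0,-1]]'
python3 -c "
from m import *
go(.6487,.1133,.12,6.09)
t=cam('top');save(t,'pics/a5t.png',(60,60,330,260),2.9)
t=cam('side');save(t,'pics/a5s.png',(130,80,330,280),2.9)"
```

```text
time: 13.18
ee_pos: [0.6406, 0.1107, 0.1535]
eef_rot: [0.707, 0.707, 0.0, -0.0]
ft_force: [-0.1, 0.5, -2.8]
width: 0.0216
time: 14.55
ee_pos: [0.6396, 0.1105, 0.1533]
eef_rot: [0.998, 0.068, 0.0, -0.0]
ft_force: [-0.7, 0.4, -4.0]
width: 0.0219
t 14.55 tcp [0.6396 0.1105 0.1533] psi 7.74 tilt(z) [ 1.e-04  3.e-04 -1.e+00] F [-0.7  0.4 -4. ] w 0.0219
turn [-0.0003 -0.0001  0.0289] shift after turn cm [ 0.93 -0.19  3.33] shift before turn [ 0.94 -0.16  3.33] joints [ 0.03  0.46 -0.36  1.48  0.17  1.23 -1.79]
```

View pics/a5t.png

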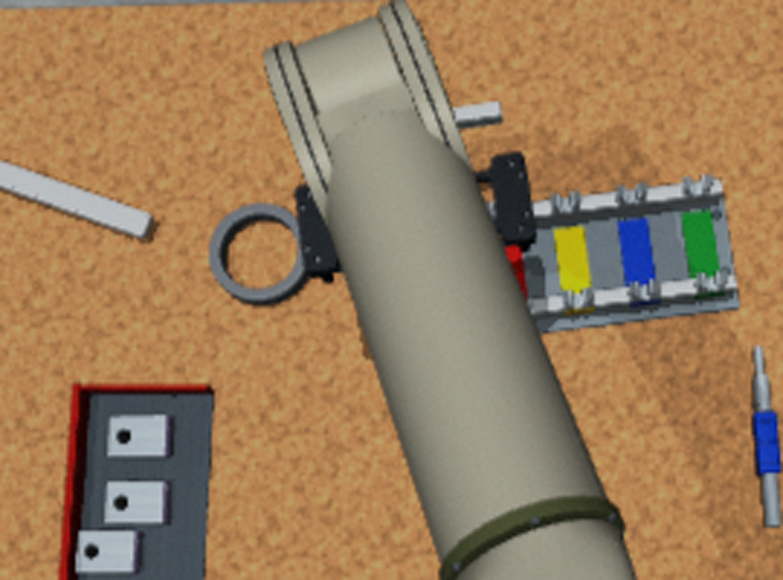

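View pics/a5s.png

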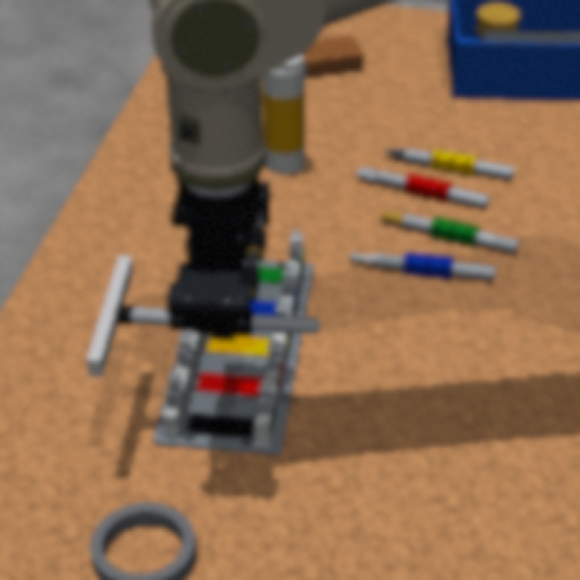

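```bash
python3 -c "
from m import *
t=cam('side');q0=np.array([.6396,.1105,np.radians(7.74)]);z=.1407
P=[box(.105,.119,-.08,.08,0,.022)]
for d in(-.002,0,.002): print(fit(P,q0,[t],5,z+d))
L=[rect(.105,.119,-.08,.08,0),rect(.105,.119,-.08,.08,.022),np.array([[-.095,0,.011],[.106,0,.011]]),rect(-.095,.105,-.008,.008,.011)]
save(t,'pics/a6s.png',(130,130,270,240),5,place(L,q0,z))"
```

```text
(array([0.64373833, 0.10740187, 0.13264772]), np.float64(81.11764705882354), [np.float64(354.0)])
(array([0.64273633, 0.10949627, 0.13099452]), np.float64(81.51372549019607), [np.float64(354.0)])
(array([0.64186948, 0.11148114, 0.13131918]), np.float64(74.8078431372549), [np.float64(347.0)])
```

View pics/a6s.png

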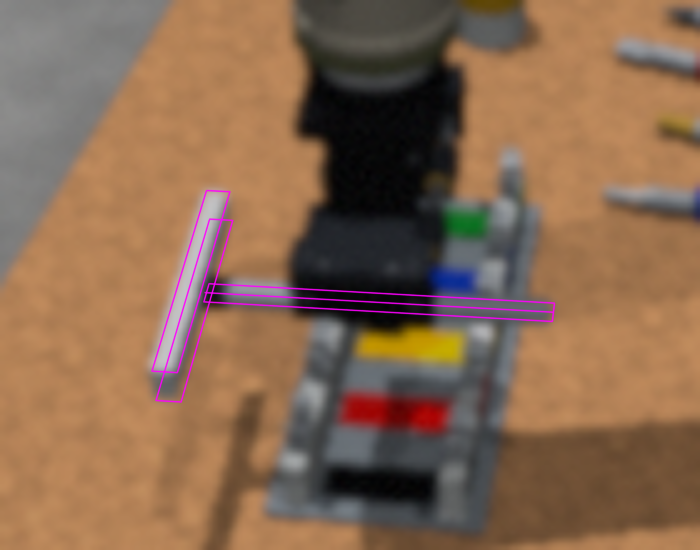

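```bash
python3 -m jog '[[0.4,-0.1,1.5,0,0,0.029,-1],[0.4,-0.1,2,0,0,0,-1],[0,0,2,0,0,0,-1],[0,0,1,0,0,0,-1],[0,0,0,0,0,0,-1],[0,0,0,0,0,0,-1]]'
python3 -c "
from m import *
go(.648,.1133,.0496,6.09)
t=cam('side')
q0=np.array([.648,.1133,.1063]);z=.037
L=[rect(.105,.119,-.08,.08,0),rect(.105,.119,-.08,.08,.022),np.array([[-.095,0,.011],[.106,0,.011]]),rect(-.095,.105,-.008,.008,.011)]
save(t,'pics/a7s.png',(130,130,270,240),5,place(L,q0,z))"
```

```text
time: 15.45
ee_pos: [0.6478, 0.1129, 0.0888]
eef_rot: [0.999, 0.051, 0.001, -0.0]
ft_force: [-0.5, 0.4, -3.0]
width: 0.0217
t 15.45 tcp [0.6478 0.1129 0.0888] psi 5.84 tilt(z) [ 1.1e-03  2.0e-04 -1.0e+00] F [-0.5  0.4 -3. ] w 0.0217
turn [-0.0001 -0.0011 -0.0044] shift after turn cm [ 0.02 -0.03  3.92] shift before turn [ 0.01 -0.03  3.92] joints [ 0.01  0.53 -0.35  1.51  0.19  1.13 -1.84]
```

View pics/a7s.png

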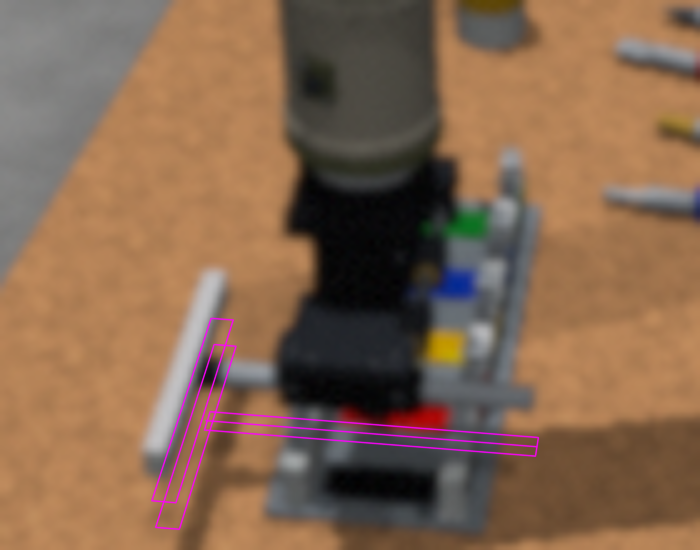

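```bash
python3 -m jog '[[0,-0.03,0.8,0,0,-0.004,-1],[0,0,0.8,0,0,0,-1],[0,0,0.4,0,0,0,-1],[0,0,0.3,0,0,0,-1],[0,0,0,0,0,0,-1]]'
python3 -m jog '[[0,0,0.3,0,0,0,-1],[0,0,0.3,0,0,0,-1],[0,0,0.3,0,0,0,-1]]'
python3 -m jog '[[0,0,0.3,0,0,0,-1],[0,0,0.3,0,0,0,-1],[0,0,0,0,0,0,-1]]'
```

```text
time: 16.12
ee_pos: [0.6475, 0.1138, 0.0652]
eef_rot: [0.999, 0.053, 0.0, -0.0]
ft_force: [-0.3, 1.7, -1.9]
width: 0.0217
time: 16.5
ee_pos: [0.6493, 0.1142, 0.0587]
eef_rot: [0.999, 0.053, 0.002, -0.001]
ft_force: [-0.1, 2.6, 9.4]
width: 0.0217
time: 16.88
ee_pos: [0.6472, 0.1136, 0.0496]
eef_rot: [0.999, 0.053, -0.0, -0.0]
ft_force: [1.3, 3.6, -3.9]
width: 0.0219
```

```bash
python3 -m jog '[[0,0,0.1,0,0,0,-1],[0,0,0.1,0,0,0,-1],[0,0,0.1,0,0,0,-1],[0,0,0,0,0,0,-1]]'
python3 -c "
from m import *
state()
t=cam('side')
q0=np.array([.648,.1133,.1063]);z=.037
L=[rect(.105,.119,-.08,.08,0),rect(.105,.119,-.08,.08,.022),np.array([[-.095,0,.011],[.106,0,.011]]),rect(-.095,.105,-.008,.008,.011)]
save(t,'pics/a8s.png',(130,130,270,240),5,place(L,q0,z))"
```

```text
time: 17.38
ee_pos: [0.6473, 0.1136, 0.0494]
eef_rot: [0.999, 0.053, 0.0, 0.0]
ft_force: [-10.0, 2.3, 19.8]
width: 0.0215
t 17.38 tcp [0.6473 0.1136 0.0494] psi 6.08 tilt(z) [ 3.e-04 -0.e+00 -1.e+00] F [-10.    2.3  19.8] w 0.0215
```

View pics/a8s.png

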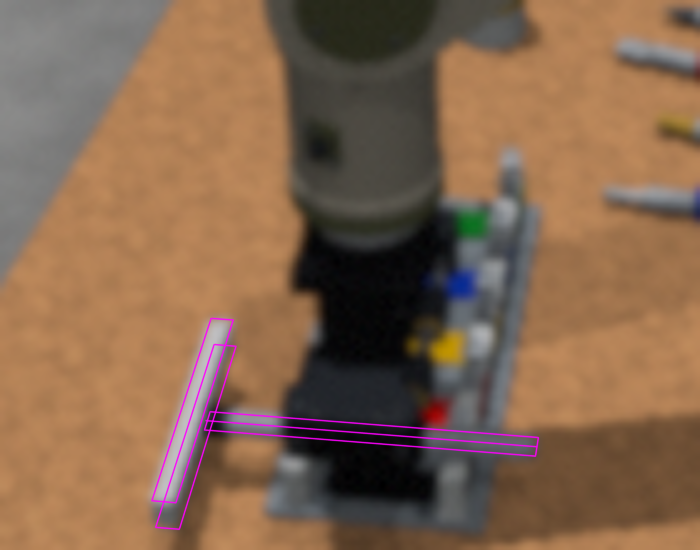

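```bash
python3 -m jog '[[0,0,-0.3,0,0,0,-1],[0,0,0,0,0,0,-0.1],[0,0,0,0,0,0,-0.1],[0,0,0,0,0,0,-0.1],[0,0,-2,0,0,0,-0.1],[0,0,-4,0,0,0,-0.1],[0,0,-4,0,0,0,-0.1],[0,0,0,0,0,0,-0.1]]'
python3 -c "
from m import *
go(.4757,-.1976,.15,2.6)
t=cam('side')
q0=np.array([.648,.1133,.1063]);z=.037
L=[rect(.105,.119,-.08,.08,0),rect(.105,.119,-.08,.08,.022),np.array([[-.095,0,.011],[.106,0,.011]]),rect(-.095,.105,-.008,.008,.011)]
save(t,'pics/a9s.png',(130,130,270,240),5,place(L,q0,z))"
```

```text
time: 18.42
ee_pos: [0.6497, 0.1137, 0.1557]
eef_rot: [0.999, 0.053, 0.004, -0.0]
ft_force: [0.2, -0.2, 0.3]
width: 0.0391
t 18.43 tcp [0.6497 0.1137 0.1557] psi 6.05 tilt(z) [ 0.0078  0.0013 -1.    ] F [ 0.2 -0.2  0.3] w 0.0391
turn [-0.0007 -0.0079  0.0602] shift after turn cm [-18.79  30.31   0.57] shift before turn [-20.58  29.12   0.39] joints [ 0.02  0.48 -0.36  1.45  0.17  1.24 -1.82]
```

View pics/a9s.png

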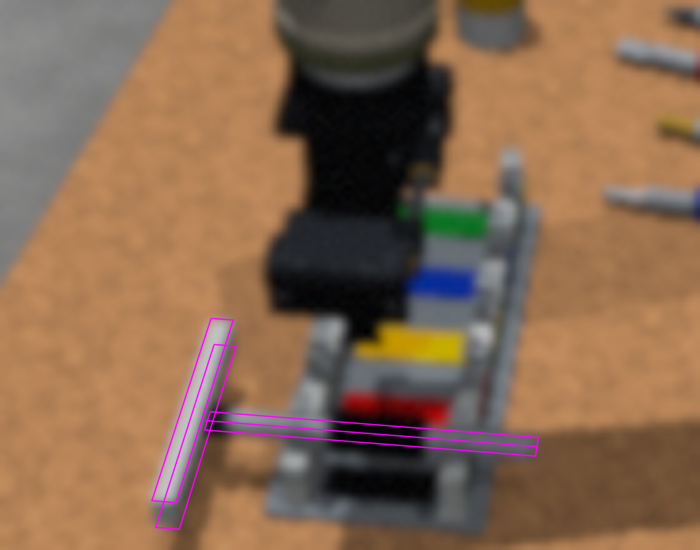

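```bash
python3 -m jog '[[-2.05,2.9,0,0,0,0,0.15],[-2.05,2.9,0,0,0,0,0.15],[-2.05,2.9,0,0,0,0,0.15],[-2.05,2.9,0,0,0,0,0.15],[-2.05,2.9,0,0,0,0,0.15],[-2.05,2.9,0,0,0,0,0.15],[-2.05,2.9,0,0,0,0,0.15],[-2.05,2.9,0,0,0,0,0.15],[-2.05,2.9,2,0,0,0,0.15],[-2.05,2.9,2,0,0,0.06,0.15],[0,0,0,0,0,0,0.15],[0,0,0,0,0,0,0.15]]'
python3 -c "
from m import *
s=cam('side')
print(fit(PUNCH,np.array([.4757,-.1976,.045]),[s],4)[0])
go(.4757,-.1976,.012,2.6)"
```

```text
time: 19.98
ee_pos: [0.4744, -0.1963, 0.1102]
eef_rot: [1.0, 0.023, 0.0, -0.0]
ft_force: [0.1, 0.2, 0.3]
width: 0.0501
[ 0.47462551 -0.19661393  0.03037811]
t 20.02 tcp [ 0.4748 -0.196   0.1104] psi 2.72 tilt(z) [ 6.e-04  2.e-04 -1.e+00] F [ 0.   0.5 -0.6] w 0.0497
turn [-0.0002 -0.0006  0.0022] shift after turn cm [0.08 0.16 9.84] shift before turn [0.08 0.17 9.84] joints [ 0.49  0.21 -0.21  1.89  0.05  1.05 -1.26]
```

```bash
python3 -m jog '[[0.1,0.15,2.5,0,0,0,0.15],[0,0,2.5,0,0,0,0.15],[0,0,2.5,0,0,0,0.15],[0,0,1.5,0,0,0,0.15],[0,0,0.8,0,0,0,0.15],[0,0,0,0,0,0,0.15],[0,0,0,0,0,0,-1],[0,0,0,0,0,0,-1],[0,0,0,0,0,0,-1],[0,0,0,0,0,0,-1],[0,0,0,0,0,0,-1],[0,0,0,0,0,0,-1],[0,0,0,0,0,0,-1],[0,0,0,0,0,0,-1]]' 60
python3 -m jog '[[0,0,-1,0,0,0,-1],[0,0,-2.5,0,0,0,-1],[0,0,-3,0,0,0,-1],[0,0,-3,0,0,0,-1],[0,0,-2.5,0,0,0,-1],[0,0,0,0,0,0,-1]]'
python3 -c "
from m import *
import math
c=lambda d:(.6623-math.sin(.1063)*d,-.014+math.cos(.1063)*d)
print(c(.064),c(0),c(-.064),c(-.128))
go(*c(-.064),.13,6.09)"
```

```text
time: 21.78
ee_pos: [0.4754, -0.198, 0.0123]
eef_rot: [1.0, 0.023, 0.0, -0.0]
ft_force: [-1.6, 4.2, 5.7]
width: 0.0213
time: 22.52
ee_pos: [0.4761, -0.1992, 0.1338]
eef_rot: [1.0, 0.023, 0.002, 0.001]
ft_force: [-0.2, -0.8, -2.6]
width: 0.0213
(0.6555096051050073, 0.04963875027976318) (0.6623, -0.014) (0.6690903948949927, -0.07763875027976318) (0.6758807897899853, -0.14127750055952637)
t 22.52 tcp [ 0.4761 -0.1992  0.1338] psi 2.59 tilt(z) [ 0.0032 -0.0018 -1.    ] F [-0.2 -0.8 -2.6] w 0.0213
turn [ 0.002  -0.0031 -0.0611] shift after turn cm [ 20.48 -10.04   0.38] shift before turn [ 19.83 -11.27   0.42] joints [ 0.5   0.18 -0.21  1.86  0.04  1.09 -1.25]
```

```bash
python3 -m jog '[[2.5,-1.4,0,0,0,-0.02,-1],[2.5,-1.4,0,0,0,-0.02,-1],[2.5,-1.3,0,0,0,-0.02,-1],[2.5,-1.3,0,0,0,0,-1],[2.5,-1.2,0,0,0,0,-1],[2.5,-1.2,0,0,0,0,-1],[2.5,-1.2,0,0,0,0,-1],[2.5,-1.2,0,0,0,0,-1],[0,0,2,0,0,0,-1],[0,0,1.5,0,0,0,-1],[0,0,0,0,0,0,-1],[0,0,0,0,0,0,-1]]'
cat > chk.py <<'E'
from m import *
import sys,math
n={"black":2,"red":1,"yellow":0,"blue":-1,"green":-2}[sys.argv[1]]; f=sys.argv[2]
d=.064*n;tx,ty=.6623-math.sin(.1063)*d,-.014+math.cos(.1063)*d
L=[rect(-.08,.066,-.008,.008,.011),rect(-.03,.03,-.011,.011,.022),np.array([[.066,0,.011],[.095,0,.011]])]
_,X,psi=state();s=r.read_state()
go(tx,ty,.0496,6.09)
c=cam('side')
p=s["ee_pos"]
q=np.array([p[0],p[1],np.radians(psi)]);z=p[2]-.0126
save(c,f,(150,110,290,240),4.5,place(L,q,z))
E
python3 chk.py blue pics/b1.png
```

```text
time: 24.02
ee_pos: [0.665, -0.0794, 0.0973]
eef_rot: [0.999, 0.052, 0.0, 0.0]
ft_force: [-0.2, 0.9, -3.0]
width: 0.0214
t 24.02 tcp [ 0.665  -0.0794  0.0973] psi 6.02 tilt(z) [ 2.e-04 -4.e-04 -1.e+00] F [-0.2  0.9 -3. ] w 0.0214
t 24.02 tcp [ 0.665  -0.0794  0.0973] psi 6.02 tilt(z) [ 2.e-04 -4.e-04 -1.e+00] F [-0.2  0.9 -3. ] w 0.0214
turn [ 0.0004 -0.0001 -0.0013] shift after turn cm [ 0.42 -0.13  4.77] shift before turn [ 0.42 -0.13  4.77] joints [ 0.24  0.54 -0.27  1.47  0.15  1.15 -1.51]
```

View pics/b1.png

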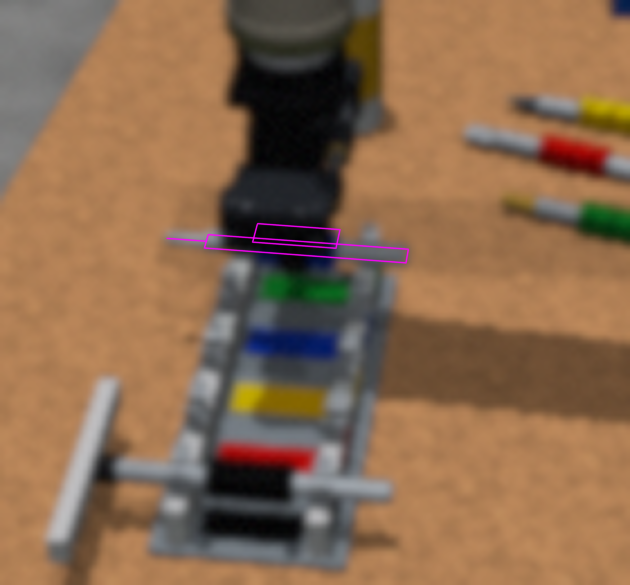

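```bash
python3 -m jog '[[0.4,-0.13,1,0,0,0,-1],[0,0,0.8,0,0,0,-1],[0,0,0.6,0,0,0,-1],[0,0,0.5,0,0,0,-1],[0,0,0.4,0,0,0,-1],[0,0,0,0,0,0,-1]]'
python3 -m jog '[[0,0,0.3,0,0,0,-1],[0,0,0.3,0,0,0,-1],[0,0,0.3,0,0,0,-1],[0,0,0.3,0,0,0,-1],[0,0,0,0,0,0,-1]]'
python3 -m jog '[[0,0,0.2,0,0,0,-1],[0,0,0.2,0,0,0,-1],[0,0,0.2,0,0,0,-1],[0,0,0,0,0,0,-1]]'
python3 chk.py blue pics/b2.png
```

```text
time: 24.82
ee_pos: [0.6693, -0.0767, 0.0643]
eef_rot: [0.999, 0.053, 0.0, -0.0]
ft_force: [-0.6, 1.2, -2.0]
width: 0.0214
time: 25.45
ee_pos: [0.6688, -0.0767, 0.0512]
eef_rot: [0.999, 0.053, -0.0, -0.0]
ft_force: [2.9, 2.1, -8.2]
width: 0.0219
time: 25.95
ee_pos: [0.6685, -0.0769, 0.049]
eef_rot: [0.999, 0.053, -0.001, 0.0]
ft_force: [-15.4, 2.7, 24.2]
width: 0.0216
t 25.95 tcp [ 0.6685 -0.0769  0.049 ] psi 6.05 tilt(z) [-1.1e-03 -4.0e-04 -1.0e+00] F [-15.4   2.7  24.2] w 0.0216
t 25.95 tcp [ 0.6685 -0.0769  0.049 ] psi 6.05 tilt(z) [-1.1e-03 -4.0e-04 -1.0e+00] F [-15.4   2.7  24.2] w 0.0216
turn [ 0.0003  0.0011 -0.0007] shift after turn cm [ 0.05  0.08 -0.06] shift before turn [ 0.05  0.08 -0.06] joints [ 0.23  0.6  -0.26  1.5   0.17  1.07 -1.53]
```

View pics/b2.png

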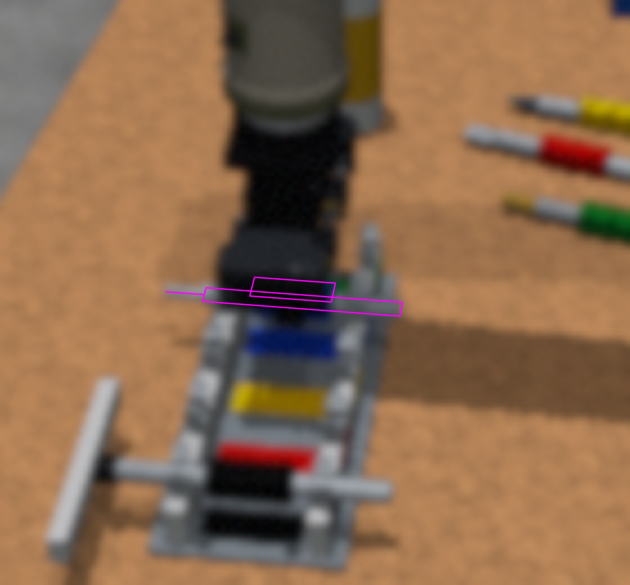

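```bash
python3 -m jog '[[0,0,-0.3,0,0,0,-1],[0,0,0,0,0,0,-0.1],[0,0,0,0,0,0,-0.1],[0,0,0,0,0,0,-0.1],[0,0,-2,0,0,0,-0.1],[0,0,-4,0,0,0,-0.1],[0,0,-4,0,0,0,-0.1],[0,0,0,0,0,0,-0.1]]'
python3 -c "
from m import *
go(.4535,-.271,.11,-9)"; python3 chk.py blue pics/b3.png
```

```text
time: 27.0
ee_pos: [0.6715, -0.077, 0.1548]
eef_rot: [0.999, 0.053, 0.004, 0.001]
ft_force: [0.4, 0.1, 0.1]
width: 0.0392
t 27.00 tcp [ 0.6715 -0.077   0.1548] psi 6.05 tilt(z) [ 8.1e-03 -7.0e-04 -1.0e+00] F [0.4 0.1 0.1] w 0.0392
turn [ 0.0005 -0.0081  0.2627] shift after turn cm [-18.5   22.57   4.48] shift before turn [-23.76  16.98   4.32] joints [ 0.24  0.5  -0.27  1.41  0.14  1.24 -1.51]
t 27.00 tcp [ 0.6715 -0.077   0.1548] psi 6.05 tilt(z) [ 8.1e-03 -7.0e-04 -1.0e+00] F [0.4 0.1 0.1] w 0.0392
t 27.00 tcp [ 0.6715 -0.077   0.1548] psi 6.05 tilt(z) [ 8.1e-03 -7.0e-04 -1.0e+00] F [0.4 0.1 0.1] w 0.0392
turn [ 0.0016 -0.008  -0.0007] shift after turn cm [-0.25  0.04 10.52] shift before turn [-0.33  0.02 10.52] joints [ 0.24  0.5  -0.27  1.41  0.14  1.24 -1.51]
```

View pics/b3.png

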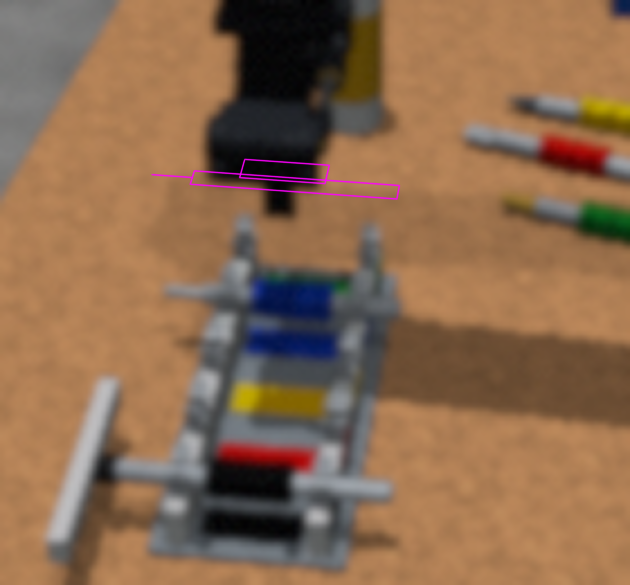

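```bash
python3 -m jog '[[-2.7,1.9,0,0,0,0,0.15],[-2.7,1.9,0,0,0,0,0.15],[-2.6,1.9,0,0,0,0,0.15],[-2.6,1.9,0,0,0,0,0.15],[-2.6,1.9,0,0,0,0,0.15],[-2.6,1.9,0,0,0,0,0.15],[-2.6,1.9,0,0,0,0,0.15],[-2.6,1.9,2,0,0,0,0.15],[-2.6,1.8,2,0,0,0.13,0.15],[0,0,0,0,0,0.13,0.15],[0,0,0,0,0,0,0.15],[0,0,0,0,0,0,0.15]]'
python3 -c "
from m import *
s=cam('side')
print(fit(PUNCH,np.array([.4535,-.271,-.157]),[s],4)[0])
go(.4535,-.271,.012,-9)"
```

```text
time: 28.55
ee_pos: [0.4527, -0.2705, 0.1092]
eef_rot: [0.997, -0.075, 0.0, -0.0]
ft_force: [0.1, 0.2, -0.3]
width: 0.0502
[ 0.45237372 -0.27062661 -0.16344359]
t 28.60 tcp [ 0.4527 -0.2705  0.1092] psi -8.65 tilt(z) [ 3.e-04 -0.e+00 -1.e+00] F [-0.7 -0.4  0.6] w 0.0501
turn [-0.     -0.0003  0.0062] shift after turn cm [0.08 0.03 9.72] shift before turn [0.08 0.03 9.72] joints [ 0.59  0.23 -0.15  1.86  0.04  1.05 -1.3 ]
```

```bash
python3 -m jog '[[0.05,0.03,2.5,0,0,0.006,0.15],[0,0,2.5,0,0,0,0.15],[0,0,2.5,0,0,0,0.15],[0,0,1.5,0,0,0,0.15],[0,0,0.7,0,0,0,0.15],[0,0,0,0,0,0,0.15],[0,0,0,0,0,0,-1],[0,0,0,0,0,0,-1],[0,0,0,0,0,0,-1],[0,0,0,0,0,0,-1],[0,0,0,0,0,0,-1],[0,0,0,0,0,0,-1],[0,0,0,0,0,0,-1],[0,0,0,0,0,0,-1]]' 60
python3 -m jog '[[0,0,-1,0,0,0,-1],[0,0,-2.5,0,0,0,-1],[0,0,-3,0,0,0,-1],[0,0,-3,0,0,0,-1],[0,0,-2.5,0,0,0,-1],[0,0,0,0,0,0,-1]]'
python3 -c "
from m import *
go(.6759,-.1413,.13,6.09)"
```

```text
time: 30.35
ee_pos: [0.453, -0.2711, 0.0122]
eef_rot: [0.997, -0.08, 0.0, -0.0]
ft_force: [-0.7, 2.6, 5.5]
width: 0.0215
time: 31.1
ee_pos: [0.4535, -0.2722, 0.1338]
eef_rot: [0.997, -0.08, 0.002, 0.001]
ft_force: [-1.2, 0.1, -3.0]
width: 0.021
t 31.10 tcp [ 0.4535 -0.2722  0.1338] psi -9.21 tilt(z) [ 0.0029 -0.0021 -1.    ] F [-1.2  0.1 -3. ] w 0.0210
turn [ 0.002 -0.003 -0.267] shift after turn cm [ 23.5  -10.66   0.38] shift before turn [ 19.86 -16.48   0.41] joints [ 0.59  0.21 -0.15  1.84  0.04  1.1  -1.31]
```

```bash
python3 -m jog '[[2.2,-1.8,0,0,0,0,-1],[2.2,-1.8,0,0,0,0,-1],[2.2,-1.8,0,0,0,0,-1],[2.2,-1.8,0,0,0,0,-1],[2.2,-1.8,0,0,0,0,-1],[2.2,-1.8,0,0,0,0,-1],[2.2,-1.9,0,0,0,0,-1],[2.2,-1.9,0,0,0,0,-1],[2.2,-1.9,0,0,0,-0.13,-1],[0,0,1.5,0,0,-0.137,-1],[0,0,1.5,0,0,0,-1],[0,0,0,0,0,0,-1],[0,0,0,0,0,0,-1]]'
python3 chk.py green pics/g1.png
```

```text
time: 32.72
ee_pos: [0.6745, -0.1405, 0.1022]
eef_rot: [0.999, 0.052, 0.0, 0.0]
ft_force: [0.7, -0.4, -3.1]
width: 0.0217
t 32.73 tcp [ 0.6745 -0.1405  0.1022] psi 5.98 tilt(z) [ 1.e-04 -3.e-04 -1.e+00] F [ 0.7 -0.4 -3.1] w 0.0217
t 32.73 tcp [ 0.6745 -0.1405  0.1022] psi 5.98 tilt(z) [ 1.e-04 -3.e-04 -1.e+00] F [ 0.7 -0.4 -3.1] w 0.0217
turn [ 0.0003 -0.     -0.0019] shift after turn cm [0.13 0.09 5.26] shift before turn [0.13 0.09 5.26] joints [ 0.32  0.58 -0.26  1.41  0.15  1.18 -1.42]
```

View pics/g1.png

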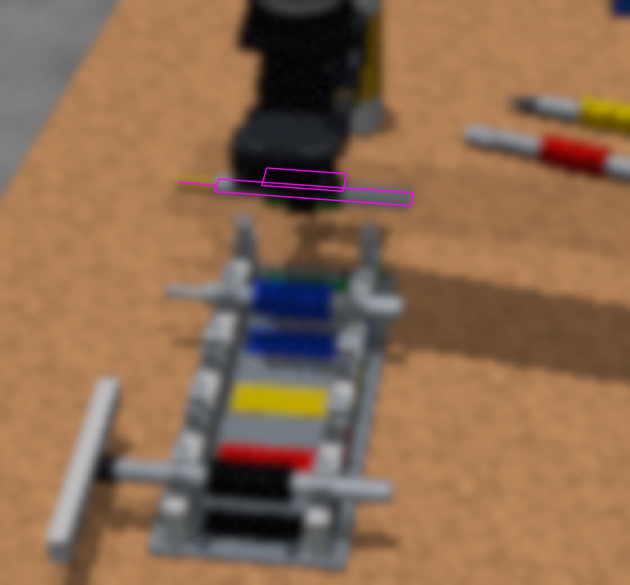

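```bash
python3 -m jog '[[0.1,0.03,1,0,0,0,-1],[0,0,0.8,0,0,0,-1],[0,0,0.8,0,0,0,-1],[0,0,0.6,0,0,0,-1],[0,0,0.5,0,0,0,-1],[0,0,0,0,0,0,-1]]'
python3 -m jog '[[0,0,0.3,0,0,0,-1],[0,0,0.3,0,0,0,-1],[0,0,0.3,0,0,0,-1],[0,0,0.3,0,0,0,-1],[0,0,0,0,0,0,-1]]'
python3 -m jog '[[0,0,0.2,0,0,0,-1],[0,0,0.2,0,0,0,-1],[0,0,0.2,0,0,0,-1],[0,0,0,0,0,0,-1]]'
python3 chk.py green pics/g2.png
```

```text
time: 33.52
ee_pos: [0.6756, -0.1402, 0.0649]
eef_rot: [0.999, 0.053, -0.0, 0.0]
ft_force: [-0.4, -0.2, -2.8]
width: 0.0215
time: 34.15
ee_pos: [0.6766, -0.14, 0.0535]
eef_rot: [0.999, 0.053, 0.001, 0.0]
ft_force: [5.0, 0.1, -5.9]
width: 0.022
time: 34.65
ee_pos: [0.675, -0.1403, 0.0491]
eef_rot: [0.999, 0.053, -0.001, 0.0]
ft_force: [-10.4, 1.1, 17.0]
width: 0.0216
t 34.65 tcp [ 0.675  -0.1403  0.0491] psi 6.10 tilt(z) [-1.2e-03 -4.0e-04 -1.0e+00] F [-10.4   1.1  17. ] w 0.0216
t 34.65 tcp [ 0.675  -0.1403  0.0491] psi 6.10 tilt(z) [-1.2e-03 -4.0e-04 -1.0e+00] F [-10.4   1.1  17. ] w 0.0216
turn [0.0003 0.0012 0.0002] shift after turn cm [ 0.08  0.1  -0.05] shift before turn [ 0.08  0.1  -0.05] joints [ 0.32  0.63 -0.25  1.45  0.17  1.09 -1.43]
```

View pics/g2.png

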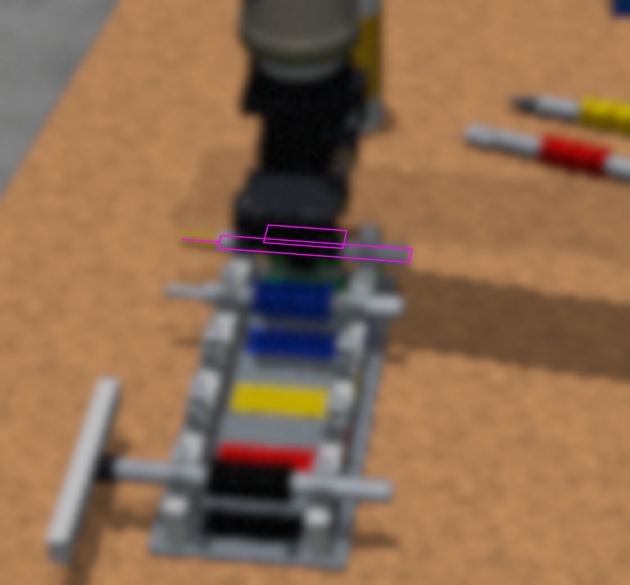

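Green is seated. Release it and go to red.

```bash
python3 -m jog '[[0,0,0.1,0,0,0,-1],[0,0,-0.4,0,0,0,-1],[0,0,0,0,0,0,-0.1],[0,0,0,0,0,0,-0.1],[0,0,0,0,0,0,-0.1],[0,0,-2,0,0,0,-0.1],[0,0,-4,0,0,0,-0.1],[0,0,-4,0,0,0,-0.1],[0,0,0,0,0,0,-0.1]]'
python3 -c "
from m import *
s=cam('side')
save(s,'pics/g3.png',(150,110,290,240),4.5)
print(fit(PUNCH,np.array([.5008,-.356,-.163]),[s],4)[0])
print(fit(PUNCH,np.array([.476,-.42,-.057]),[s],4)[0])
go(.5008,-.356,.11,-9.3)"
```

```text
time: 35.83
ee_pos: [0.678, -0.1404, 0.156]
eef_rot: [0.999, 0.053, 0.004, 0.001]
ft_force: [0.1, -0.2, 0.5]
width: 0.0393
[ 0.5016309  -0.35575497 -0.16110964]
[ 0.4739732  -0.41938014 -0.06071078]
t 35.88 tcp [ 0.6768 -0.1403  0.1533] psi 6.12 tilt(z) [ 4.6e-03 -9.0e-04 -1.0e+00] F [-0.2 -0.2 -0.5] w 0.0388
turn [ 0.0007 -0.0046  0.2691] shift after turn cm [-13.89  24.13   4.33] shift before turn [-19.82  19.56   4.27] joints [ 0.32  0.54 -0.26  1.36  0.14  1.26 -1.41]
```

View pics/g3.png

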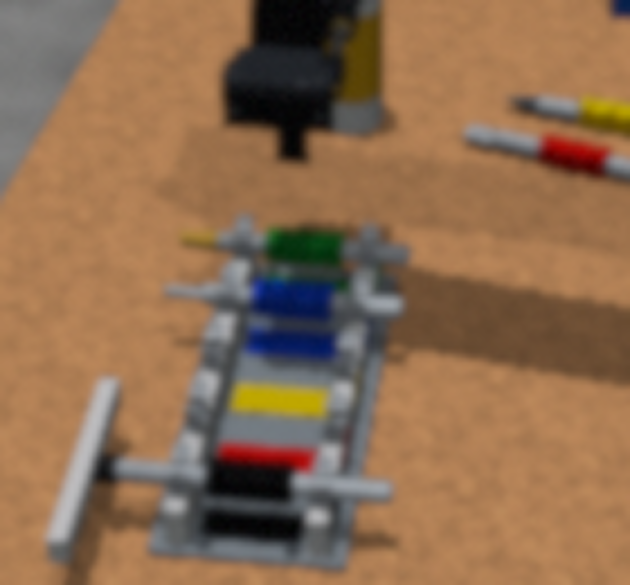

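```bash
python3 -c "
from m import *
s=cam('side');print(px2w(s,228,138,0))
t=cam('top');print(px2w(t,393,125,.16))"
```

```text
[ 0.69223801 -0.36948828  0.        ]
[ 0.67713876 -0.36473142  0.16      ]
```

```bash
python3 -m jog '[[-3,1,0,0,0,0,0.15],[-3,1.5,0,0,0,0,0.15],[-3,2,0,0,0,0,0.15],[-3,2.5,0,0,0,0,0.15],[-3,2.5,0,0,0,0,0.15],[-2,2.5,0,0,0,0,0.15],[-1,2.5,0,0,0,0,0.15],[-0.9,2.5,2,0,0,0,0.15],[-0.9,2.5,2,0,0,0.13,0.15],[0,0,0,0,0,0.139,0.15],[0,0,0,0,0,0,0.15],[0,0,0,0,0,0,0.15]]'
python3 -c "
from m import *
go(.501,-.356,.012,-9.3)"
```

```text
time: 37.48
ee_pos: [0.4997, -0.3546, 0.1099]
eef_rot: [0.997, -0.079, -0.0, -0.0]
ft_force: [-0.6, 1.2, 0.6]
width: 0.05
t 37.48 tcp [ 0.4997 -0.3546  0.1099] psi -9.07 tilt(z) [-2.e-04  3.e-04 -1.e+00] F [-0.6  1.2  0.6] w 0.0500
turn [-0.0003  0.0002  0.004 ] shift after turn cm [0.15 0.12 9.79] shift before turn [0.15 0.12 9.79] joints [ 0.65  0.4  -0.13  1.63  0.06  1.11 -1.23]
```

```bash
python3 -m jog '[[0.15,0.12,2.5,0,0,0.004,0.15],[0,0,2.5,0,0,0,0.15],[0,0,2.5,0,0,0,0.15],[0,0,1.5,0,0,0,0.15],[0,0,0.8,0,0,0,0.15],[0,0,0,0,0,0,0.15],[0,0,0,0,0,0,-1],[0,0,0,0,0,0,-1],[0,0,0,0,0,0,-1],[0,0,0,0,0,0,-1],[0,0,0,0,0,0,-1],[0,0,0,0,0,0,-1],[0,0,0,0,0,0,-1],[0,0,0,0,0,0,-1]]' 60
python3 -m jog '[[0,0,-1,0,0,0,-1],[0,0,-2.5,0,0,0,-1],[0,0,-3,0,0,0,-1],[0,0,-3,0,0,0,-1],[0,0,-2.5,0,0,0,-1],[0,0,0,0,0,0,-1]]'
python3 -c "
from m import *
go(.6555,.0502,.13,6.09)"
```

```text
time: 39.22
ee_pos: [0.501, -0.3564, 0.0122]
eef_rot: [0.997, -0.083, 0.0, -0.0]
ft_force: [-1.9, 3.3, 4.3]
width: 0.0212
time: 39.98
ee_pos: [0.5015, -0.3577, 0.1341]
eef_rot: [0.997, -0.083, 0.002, 0.001]
ft_force: [0.0, -0.0, -2.8]
width: 0.0217
t 39.98 tcp [ 0.5015 -0.3577  0.1341] psi -9.55 tilt(z) [ 0.003  -0.0026 -1.    ] F [ 0.  -0.  -2.8] w 0.0217
turn [ 0.0025 -0.003  -0.2731] shift after turn cm [ 19.64 -38.93   0.41] shift before turn [  8.41 -42.78   0.35] joints [ 0.65  0.38 -0.13  1.61  0.06  1.15 -1.23]
```

```bash
python3 -m jog '[[0.2,-3.2,0,0,0,0,-1],[0.2,-3.2,0,0,0,0,-1],[0.5,-3.3,0,0,0,0,-1],[0.7,-3.3,0,0,0,0,-1],[0.7,-3.3,0,0,0,0,-1],[0.7,-3.3,0,0,0,0,-1],[0.8,-3.3,0,0,0,0,-1],[0.8,-3.3,0,0,0,0,-1],[0.8,-3.3,0,0,0,0,-1],[0.8,-3.3,0,0,0,0,-1],[0.8,-3.3,0,0,0,0,-1],[0.7,-3.3,0,0,0,0,-1],[0.7,-3.4,0,0,0,-0.13,-1],[0,0,1.5,0,0,-0.143,-1],[0,0,1.5,0,0,0,-1],[0,0,0,0,0,0,-1],[0,0,0,0,0,0,-1]]'
python3 chk.py red pics/r1.png
```

```text
time: 42.1
ee_pos: [0.6545, 0.0509, 0.1021]
eef_rot: [0.999, 0.052, 0.0, 0.0]
ft_force: [-0.2, 0.1, -1.9]
width: 0.0217
t 42.10 tcp [0.6545 0.0509 0.1021] psi 5.96 tilt(z) [ 0.e+00 -3.e-04 -1.e+00] F [-0.2  0.1 -1.9] w 0.0217
t 42.10 tcp [0.6545 0.0509 0.1021] psi 5.96 tilt(z) [ 0.e+00 -3.e-04 -1.e+00] F [-0.2  0.1 -1.9] w 0.0217
turn [ 0.0003 -0.     -0.0022] shift after turn cm [0.09 0.13 5.25] shift before turn [0.09 0.13 5.25] joints [ 0.11  0.52 -0.35  1.5   0.19  1.15 -1.74]
```

View pics/r1.png

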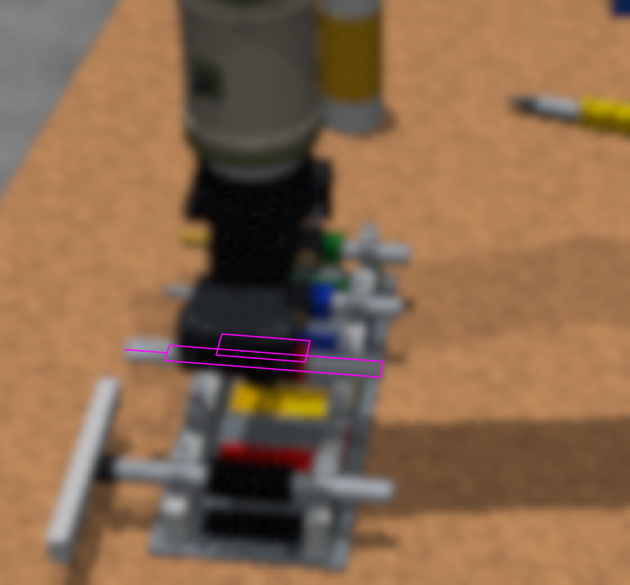

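```bash
python3 -m jog '[[0.06,0.08,1,0,0,-0.002,-1],[0,0,0.8,0,0,0,-1],[0,0,0.8,0,0,0,-1],[0,0,0.6,0,0,0,-1],[0,0,0.5,0,0,0,-1],[0,0,0,0,0,0,-1]]'
python3 -m jog '[[0,0,0.3,0,0,0,-1],[0,0,0.3,0,0,0,-1],[0,0,0.3,0,0,0,-1],[0,0,0.3,0,0,0,-1],[0,0,0,0,0,0,-1]]'
python3 -m jog '[[0,0,0.2,0,0,0,-1],[0,0,0.2,0,0,0,-1],[0,0,0.2,0,0,0,-1],[0,0,0.1,0,0,0,-1],[0,0,0,0,0,0,-1]]'
python3 chk.py red pics/r2.png
```

```text
time: 42.9
ee_pos: [0.6552, 0.0508, 0.0649]
eef_rot: [0.999, 0.054, -0.0, 0.0]
ft_force: [-0.7, 0.2, -2.6]
width: 0.0211
time: 43.52
ee_pos: [0.6562, 0.0509, 0.0535]
eef_rot: [0.999, 0.054, 0.001, -0.0]
ft_force: [5.0, -0.6, -4.7]
width: 0.0215
time: 44.15
ee_pos: [0.6546, 0.0507, 0.049]
eef_rot: [0.999, 0.054, -0.001, 0.0]
ft_force: [-16.2, -2.6, 26.0]
width: 0.0214
t 44.15 tcp [0.6546 0.0507 0.049 ] psi 6.23 tilt(z) [-0.001 -0.001 -1.   ] F [-16.2  -2.6  26. ] w 0.0214
t 44.15 tcp [0.6546 0.0507 0.049 ] psi 6.23 tilt(z) [-0.001 -0.001 -1.   ] F [-16.2  -2.6  26. ] w 0.0214
turn [0.0009 0.0011 0.0024] shift after turn cm [ 0.08  0.12 -0.06] shift before turn [ 0.08  0.12 -0.06] joints [ 0.1   0.58 -0.34  1.54  0.21  1.06 -1.75]
```

View pics/r2.png

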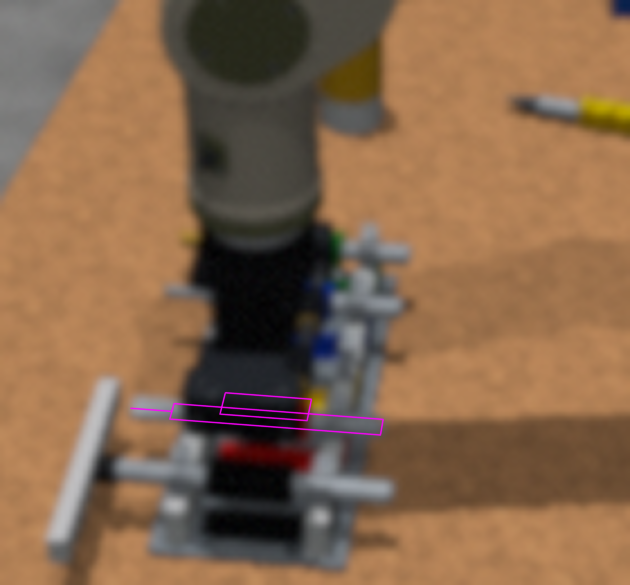

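```bash
python3 -m jog '[[0,0,-0.4,0,0,0,-1],[0,0,0,0,0,0,-0.1],[0,0,0,0,0,0,-0.1],[0,0,0,0,0,0,-0.1],[0,0,-2,0,0,0,-0.1],[0,0,-4,0,0,0,-0.1],[0,0,-4,0,0,0,-0.1],[0,0,0,0,0,0,-0.1],[0,0,0,0,0,0,-0.1]]'
python3 -c "
from m import *
s=cam('side')
save(s,'pics/r3.png',(150,110,290,240),4.5)
print(fit(PUNCH,np.array([.476,-.42,-.057]),[s],4)[0])
go(.476,-.42,.11,-3.3)"
```

```text
time: 45.32
ee_pos: [0.6552, 0.0508, 0.1506]
eef_rot: [0.999, 0.054, 0.0, 0.0]
ft_force: [-0.1, 0.2, -0.5]
width: 0.0391
[ 0.4739732  -0.41938014 -0.06071078]
t 45.38 tcp [0.6548 0.0507 0.1498] psi 6.24 tilt(z) [-7.e-04 -2.e-04 -1.e+00] F [-0.4  0.2  0.3] w 0.0390
turn [0.0002 0.0007 0.1664] shift after turn cm [-15.14  48.03   3.98] shift before turn [-22.88  44.85   4.  ] joints [ 0.12  0.48 -0.36  1.46  0.17  1.24 -1.72]
```

View pics/r3.png

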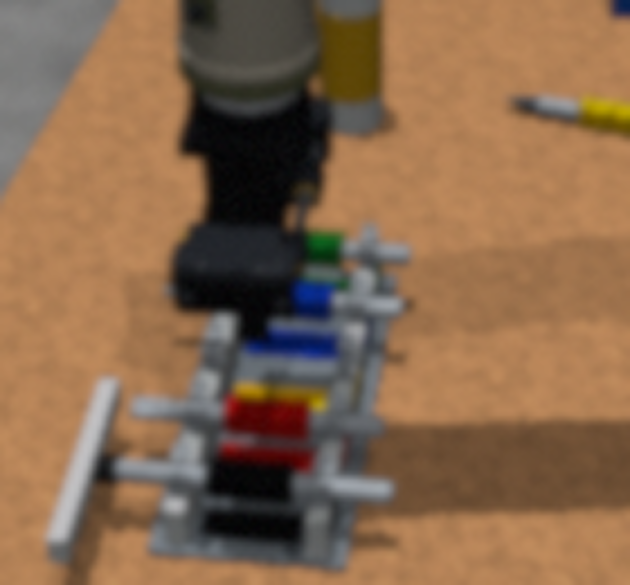

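Red is in. Now yellow.

```bash
python3 -m jog '[[-2.4,3,0,0,0,0,0.15],[-2.4,3,0,0,0,0,0.15],[-2.4,3,0,0,0,0,0.15],[-2.4,3,0,0,0,0,0.15],[-2.4,3,0,0,0,0,0.15],[-2.4,3,0,0,0,0,0.15],[-2.4,3,0,0,0,0,0.15],[-2,3,0,0,0,0,0.15],[-1,3,0,0,0,0,0.15],[-1,3,0,0,0,0,0.15],[-1,3,0,0,0,0,0.15],[-1,3,0,0,0,0,0.15],[0,3,0,0,0,0,0.15],[0,3,2,0,0,0.08,0.15],[0,2.8,2,0,0,0.086,0.15],[0,0,0,0,0,0,0.15],[0,0,0,0,0,0,0.15]]'
python3 -c "
from m import *
go(.4753,-.42,.012,-3.3)"
```

```text
time: 47.5
ee_pos: [0.475, -0.4185, 0.1098]
eef_rot: [1.0, -0.028, -0.0, -0.001]
ft_force: [-0.3, 0.3, 0.7]
width: 0.0504
t 47.50 tcp [ 0.475  -0.4185  0.1098] psi -3.19 tilt(z) [-5.0e-04  1.1e-03 -1.0e+00] F [-0.3  0.3  0.7] w 0.0504
turn [-0.0011  0.0005  0.0019] shift after turn cm [0.04 0.15 9.78] shift before turn [0.04 0.16 9.78] joints [ 0.73  0.44 -0.1   1.58  0.05  1.12 -1.01]
```

```bash
python3 -m jog '[[0.04,0.15,2.5,0,0,0.002,0.15],[0,0,2.5,0,0,0,0.15],[0,0,2.5,0,0,0,0.15],[0,0,1.5,0,0,0,0.15],[0,0,0.8,0,0,0,0.15],[0,0,0,0,0,0,0.15],[0,0,0,0,0,0,-1],[0,0,0,0,0,0,-1],[0,0,0,0,0,0,-1],[0,0,0,0,0,0,-1],[0,0,0,0,0,0,-1],[0,0,0,0,0,0,-1],[0,0,0,0,0,0,-1],[0,0,0,0,0,0,-1]]' 60
python3 -m jog '[[0,0,-1,0,0,0,-1],[0,0,-2.5,0,0,0,-1],[0,0,-3,0,0,0,-1],[0,0,-3,0,0,0,-1],[0,0,-2.5,0,0,0,-1],[0,0,0,0,0,0,-1]]'
python3 -c "
from m import *
go(.6623,-.0133,.13,6.09)"
```

```text
time: 49.25
ee_pos: [0.4754, -0.4205, 0.0122]
eef_rot: [1.0, -0.029, 0.0, -0.0]
ft_force: [-1.0, 5.1, 5.9]
width: 0.0217
time: 50.0
ee_pos: [0.476, -0.4221, 0.1342]
eef_rot: [1.0, -0.03, 0.002, 0.001]
ft_force: [-0.4, -0.3, -4.7]
width: 0.0217
t 50.00 tcp [ 0.476  -0.4221  0.1342] psi -3.42 tilt(z) [ 0.003  -0.0031 -1.    ] F [-0.4 -0.3 -4.7] w 0.0217
turn [ 0.0031 -0.003  -0.1659] shift after turn cm [ 22.87 -38.68   0.42] shift before turn [ 16.16 -41.92   0.35] joints [ 0.73  0.42 -0.1   1.55  0.05  1.17 -1.01]
```

```bash
python3 -m jog '[[0,-3.2,0,0,0,0,-1],[0,-3.2,0,0,0,0,-1],[0.2,-3.2,0,0,0,0,-1],[1,-3.2,0,0,0,0,-1],[1.5,-3.2,0,0,0,0,-1],[1.7,-3.2,0,0,0,0,-1],[1.7,-3.2,0,0,0,0,-1],[1.7,-3.2,0,0,0,0,-1],[1.7,-3.2,0,0,0,0,-1],[1.7,-3.2,0,0,0,0,-1],[1.7,-3.2,0,0,0,0,-1],[1.7,-3.3,0,0,0,0,-1],[1.5,-3.3,0,0,0,-0.08,-1],[0,0,1.5,0,0,-0.086,-1],[0,0,1.5,0,0,0,-1],[0,0,0,0,0,0,-1],[0,0,0,0,0,0,-1]]'
python3 chk.py yellow pics/y1.png
```

```text
time: 52.12
ee_pos: [0.6607, -0.0139, 0.1021]
eef_rot: [0.999, 0.052, 0.0, 0.0]
ft_force: [-0.5, 1.3, -2.2]
width: 0.0215
t 52.12 tcp [ 0.6607 -0.0139  0.1021] psi 6.00 tilt(z) [ 1.e-04 -3.e-04 -1.e+00] F [-0.5  1.3 -2.2] w 0.0215
t 52.12 tcp [ 0.6607 -0.0139  0.1021] psi 6.00 tilt(z) [ 1.e-04 -3.e-04 -1.e+00] F [-0.5  1.3 -2.2] w 0.0215
turn [ 0.0003 -0.0001 -0.0015] shift after turn cm [0.16 0.02 5.25] shift before turn [0.16 0.02 5.25] joints [ 0.18  0.52 -0.31  1.49  0.17  1.15 -1.63]
```

View pics/y1.png

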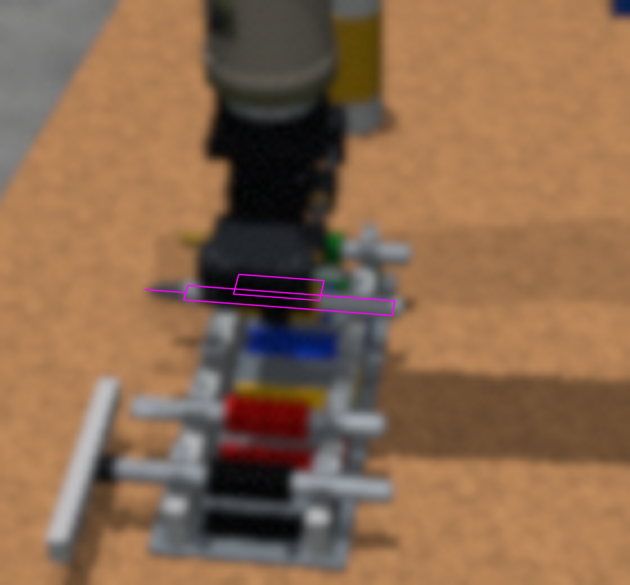

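```bash
python3 -m jog '[[0.12,-0.04,1,0,0,-0.0015,-1],[0,0,0.8,0,0,0,-1],[0,0,0.8,0,0,0,-1],[0,0,0.6,0,0,0,-1],[0,0,0.5,0,0,0,-1],[0,0,0,0,0,0,-1]]'
python3 -m jog '[[0,0,0.3,0,0,0,-1],[0,0,0.3,0,0,0,-1],[0,0,0.3,0,0,0,-1],[0,0,0.3,0,0,0,-1],[0,0,0,0,0,0,-1]]'
python3 -m jog '[[0,0,0.2,0,0,0,-1],[0,0,0.2,0,0,0,-1],[0,0,0.2,0,0,0,-1],[0,0,0.1,0,0,0,-1],[0,0,0,0,0,0,-1]]'
```

```text
time: 52.92
ee_pos: [0.6619, -0.0128, 0.0649]
eef_rot: [0.999, 0.054, 0.0, 0.0]
ft_force: [0.5, 1.2, -3.0]
width: 0.0214
time: 53.55
ee_pos: [0.6628, -0.0127, 0.0535]
eef_rot: [0.999, 0.054, 0.001, 0.0]
ft_force: [4.2, 0.1, -6.3]
width: 0.0216
time: 54.18
ee_pos: [0.6612, -0.0128, 0.0489]
eef_rot: [0.999, 0.054, -0.001, 0.0]
ft_force: [-14.4, -0.8, 24.2]
width: 0.0215
```

Seated. Release, rise and retreat so that everything can be checked.

```bash
python3 -m jog '[[0,0,-0.4,0,0,0,-1],[0,0,0,0,0,0,-0.1],[0,0,0,0,0,0,-0.1],[0,0,0,0,0,0,-0.1],[0,0,-2,0,0,0,-0.1],[0,0,-4,0,0,0,-0.1],[0,0,-4,0,0,0,-0.1],[0,0,-3,0,0,0,-0.1],[-3,3,0,0,0,0,-0.1],[-3,3,0,0,0,0,-0.1],[-3,3,0,0,0,0,-0.1],[-3,3,0,0,0,0,-0.1],[-2,3,0,0,0,0,-0.1],[0,3,0,0,0,0,-0.1],[0,3,0,0,0,0,-0.1],[0,3,0,0,0,0,-0.1],[0,3,0,0,0,0,-0.1],[0,3,0,0,0,0,0],[0,3,0,0,0,0,0],[0,0,0,0,0,0,0]]'
python3 -c "
from m import *
import math
state()
t=cam('top');s=cam('side')
PL=[rect(-.08,.066,-.008,.008,.011),rect(-.03,.03,-.011,.011,.022),np.array([[.066,0,.011],[.095,0,.011]])]
L=[]
for n in(1,0,-1,-2):
  d=.064*n;L+=place(PL,(.6623-math.sin(.1063)*d,-.014+math.cos(.1063)*d,.1063),.037)
SL=[rect(.105,.119,-.08,.08,0),rect(.105,.119,-.08,.08,.022),rect(-.095,.105,-.008,.008,.011)]
L+=place(SL,(.6487,.1133,.1063),.037)
T=place([rect(0,.122,-.1,.1,0)],(.4388,.345,1.546))
save(s,'pics/f1.png',(150,110,290,240),4.5,L);save(s,'pics/f1n.png',(150,110,290,240),4.5);save(t,'pics/f2.png',(60,70,330,290),2.6,L+T);save(s,'pics/f3.png',(190,240,310,360),4,T)"
```

```text
time: 56.68
ee_pos: [0.5577, -0.3586, 0.1812]
eef_rot: [0.999, 0.052, 0.0, 0.001]
ft_force: [0.4, 1.0, -0.3]
width: 0.0436
t 56.67 tcp [ 0.5577 -0.3586  0.1812] psi 6.01 tilt(z) [ 7.0e-04 -1.5e-03 -1.0e+00] F [ 0.4  1.  -0.3] w 0.0436
```

View pics/f1.png

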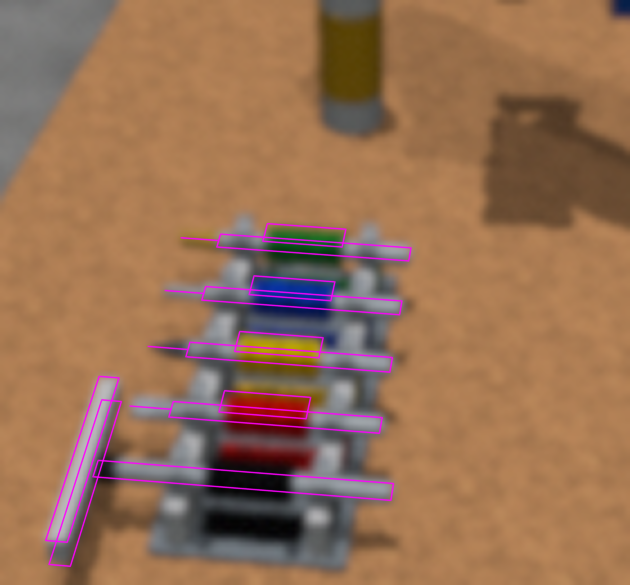

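View pics/f2.png

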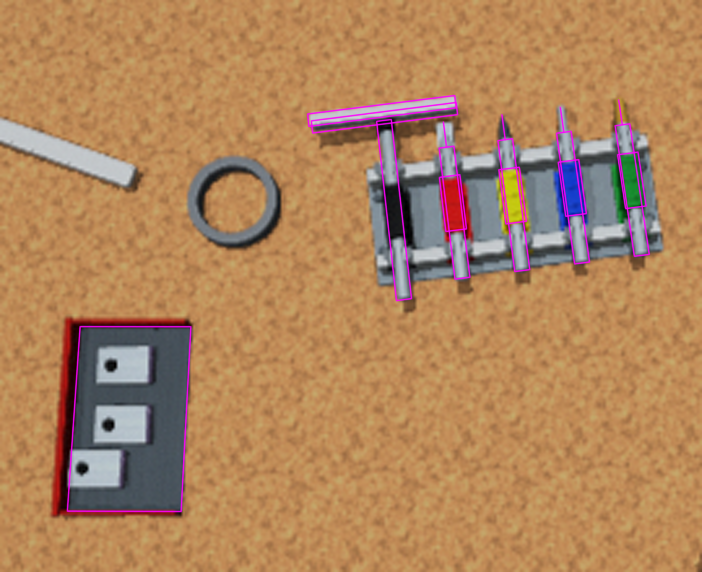

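View pics/f3.png

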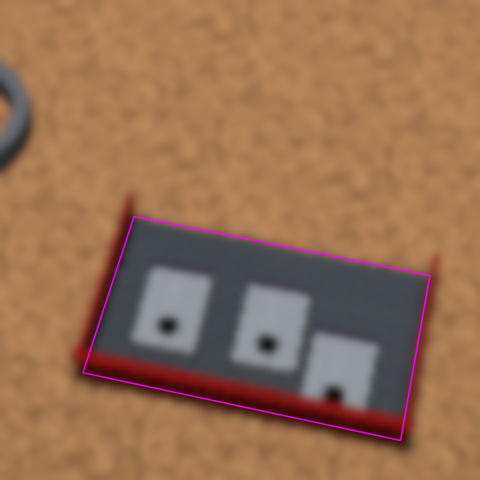

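View pics/f1n.png

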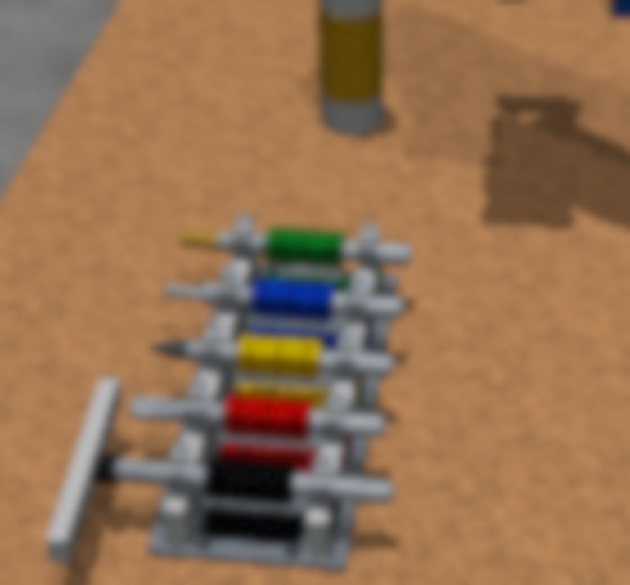

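```bash
python3 -c "
from m import *
t=cam('top')
save(t,'pics/f5.png',(75,185,145,275),6.4,place([rect(0,.122,-.1,.1,0)],(.4388,.345,1.546)))
h=cv2.cvtColor(t['frame'],cv2.COLOR_RGB2HSV);m=((h[...,2]>150)&(h[...,1]<50)).astype(np.uint8);m[:195]=0;m[270:]=0;m[:,:80]=0;m[:,135:]=0
for c in cv2.findContours(m,cv2.RETR_EXTERNAL,cv2.CHAIN_APPROX_NONE)[0]:
  if len(c)<15: continue
  rc=cv2.minAreaRect(c);b=np.array([px2w(t,*p,.01) for p in cv2.boxPoints(rc)])
  d=b[:,:2]-[.4388,.345];a=1.546;print(np.c_[d@[np.cos(a),np.sin(a)],d@[-np.sin(a),np.cos(a)]].round(3).tolist())
"
```

```text
[[0.121, 0.037], [0.065, 0.037], [0.063, 0.072], [0.118, 0.073]]
[[0.096, -0.011], [0.04, -0.011], [0.038, 0.025], [0.094, 0.026]]
[[0.098, -0.076], [0.044, -0.076], [0.042, -0.039], [0.095, -0.039]]
```

View pics/f5.png

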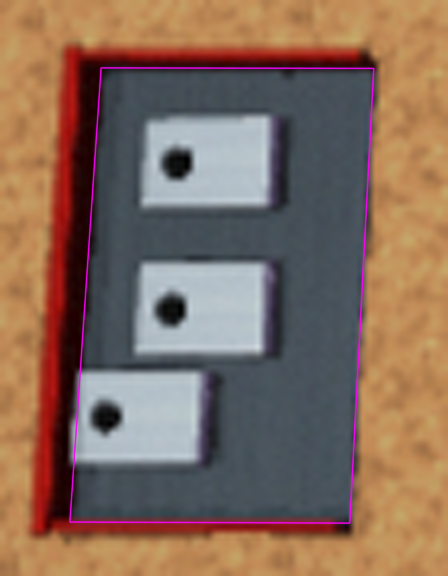

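```bash
python3 -c "
from m import *
state();r.close_job();state()"
```

```text
t 56.83 tcp [ 0.5588 -0.3548  0.181 ] psi 6.27 tilt(z) [ 1.1e-03  3.0e-04 -1.0e+00] F [-0.2  0.  -0.6] w 0.0433
the job is handed in; nothing more can be done
the job is handed in; nothing more can be done
```

The bench is cleared and the job was handed in at 56.8 s of the 208 s allowed. No verdict was reported.

- **Tabs:** I gripped the scraper and raked all three tabs into the tray in one push; the gripper never touched them. Shortly after, one tab was knocked a few centimetres deeper, so it now lies flat against the back wall. In the last top view all three were inside the walls, 38 mm or more past the mouth.
- **Rack:** The scraper went into black, then blue, green, red and yellow went into their own places, all with the tip or head away from the robot. Each one snapped in and stopped on the rails under about 17–26 N of press. Their positions in the final pictures match the fully-home poses to within about 1–2 mm.
- **Left alone:** I never touched the spray can or the tape roll. The arm ended clear of everything.

No check failed. The knocked tab touches the back wall, so the pictures alone, good to about 2 mm, cannot show a gap there.

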